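# Load a cord-wound toy body into the sprung feed track

## Robot

A 7-joint arm with a two-finger parallel gripper is mounted at the origin on the work surface. World frame = base frame: x ahead of the robot, y to its left, z up, the work surface at z = 0. Lengths are in m, angles in rad, forces in N, time in s.
With the tool pointing down it reaches from about 0.425 to 0.925 m from the base axis. Payload 6.8 kg.
Tool frame: the origin (TCP) lies between the finger pads; the fingertips stand r.tip_reach ahead of it and the grasp point (between the pads) lies 11 mm behind it (r.tip_reach is the distance from the TCP to the fingertips, in m); z points along the fingers, y is the direction in which the jaws open and shut (so a half turn about z gives the same grasp; the last joint's range is limited). The gripper opens to 85 mm and grips with 20 to 120 N. Pads are 22 mm wide; open, the fingers measure 114 mm over their backs; the gripper's body (76 mm by 85 mm) begins 54 mm behind the grasp point. The pads swing forward as they close: fully open they stand 13 mm farther back than shut.
Start: joints at [1.22, 0.477, 0.022, 1.555, -0.011, 1.109, -0.083], TCP at [0.162, -0.655, 0.205] pointing down, gripper open.
Joint ranges: [-2.96, 2.96], [-0.34, 2.1], [-1.41, 1.46], [0.24, 2.44], [-1.37, 4.51], [0.17, 1.92], [-2.96, 2.96]. Speed limits (rad/s): [2.39, 2.39, 3.14, 3.14, 3.14, 3.14, 3.14].

## Interface

Orientations are given as a rotation vector (axis times angle).
In Python, from bench import r, eyes, spotter gives the robot as it stands.
- The arm moves only by the tool carry_out, never from a script. Its argument "series" is text: rows parted by semicolons, each of 5 numbers parted by spaces: the shift along the tool's x, y, z in cm, then the turn about the tool's z in rad, then the opening, from 0 (shut) to 1 (fully open). In form: x y z yaw gripper; .... A call has 1 to 8 rows; each row shifts and turns the commanded pose from where the row before left it, along the tool's axes as they then stand; what a row does not reach is not made up. A row lasts 1/8 s, in which the tool goes at most 62.5 mm and 10.7 degrees, less where a joint would pass 70% of its speed; a pose out of reach is approached as far as the arm can. A call with a gripper value outside its range is refused whole. The fingers move at their own pace and stop on an object; "grip_force" is the grip in N (left out, the last holds). Time passes only in rows, so rows that do not move let the fingers close. It gives the time, the measured TCP pose, the force and the opening at its end, in the units of the state.
- r.get_obs(): the state, without advancing time (a new reading comes with each control period).
- eyes.grab_frame(name): name is "scene" or "top"; returns a dict with "color" (420x560x3 uint8, blue, green, red), "intrinsics" (3x3 intrinsics, pixels), "R" (3x3) and "t" (3): a world point X has camera coordinates R X + t. Camera axes: x right, y down, z forward; pixel columns grow to the right and rows downward; lengths in m; the calibration is good to about 2 mm. A picture is of the moment at which its call begins. There is no depth.
- r.hand_in(): hands the job in, once; it reports no verdict.
Trained networks look in a picture, given as the dict that the camera call returned (one of the last four; its "shot" number tells which), for a name from the list of things; names that differ only in an ending like _2 or _b are one class to them, and where a whole thing is asked for, a point or a joint stands for the part that bears it (a point fixed in the world has none). Each returns a list of dicts, best first, with "confidence" (0 to 1); they miss things now and then, are a little off and sometimes report something else, mostly with a low value. They report only what shows in the picture. A call takes as long as a camera call.
- spotter.search_frame(picture, query): "uv" ([column, row] in pixels, amid what is visible of it).
- spotter.trace(picture, query): "pixels" (420x560 bool, what is visible of it) and "uv" ([column, row] in pixels, amid what is visible of it).
- spotter.mark_of(picture, query): "uv" ([column, row] in pixels: a listed point, or the origin of a listed thing).
The state is a dict: "clock": time; "joints": joint angles; "qvel": joint speeds; "tau": joint torques, N m; "tcp_pos": TCP position; "orientation": TCP orientation; "contact_force": force on the tool from outside, world axes, zero at the start; "moment": the same for the moment, N m; "grip_width": finger opening in m.
Only numpy, scipy, OpenCV 4.12 (cv2) and the standard library are available. Lean on these libraries where they do the work, as an engineer would, in place of code of your own. Each camera call takes 0.05 s, during which the arm holds its last target.

## Task

Load the feed track on the gluing bench with the pink-banded toy body: pull the track's sprung follower all the way back by its orange grip until it stays open on its catch, stand the pink-banded body upright on the bed of the open track between the end stop and the follower, then bring the follower off its catch and let it close, so that it holds the body against the end stop.

Things in the scene. Friction and masses are not known exactly. Their poses are not given: they have to be found in the camera images.
- toy_pink: Toy body to load: upright cylinder wound in cream cord, pink band and pink plug on top; 46 mm diameter (straight sides up to 50 mm, then a narrower shoulder), 68 mm tall, about 70 g. Origin: centre of its underside, z up. Others alike with blue, green and yellow bands stand near it, axes at least 75 mm apart; they are not wanted.
- track_seat (a point): Where the loaded body's axis meets the track's bed (grey fixture, bed 10 mm above table), 23 mm from the end stop's face. y runs along the track from end stop to follower (pulling direction), x across, z up. Channel 66 mm wide, walls 6 mm thick and 14 mm high above the bed; end stop 30 mm high, from y = -23 to -39 mm. Bed is clear from y = -23 to +97 mm with the follower fully back.
- follower (a joint): Travel (m) along the track's +y: 0 = home (start), face 10 mm from the end stop; 0.110 = fully back. A damped spring (about 5 N, plus 30 N per m/s) drives it home; past 0.092 it tips over centre and pulls the follower back to 0.110 instead, where it stays (held by 2 to 3 N) until moved forward past 0.092; then it closes by itself. Closed on a body it reads 0.036.
- follower_grip (a point): Grasp point on the follower's orange square post, 24 x 24 mm, sides parallel to the track, standing free from 34 to 92 mm above the table. The point is on the post's axis, 75 mm above the table, 25 mm behind the follower's face, and moves with it. The black block under the post is 60 mm wide, 45 mm long, top 34 mm above the table. Axes as track_seat.

How it is judged:
By the outcome, as a careful person would: the job done as asked, in the order asked, and still so for the second after the job is handed in, with the robot touching nothing.
It also fails if it takes over 67 s, if anything falls off the work surface, if the arm or the gripper's body presses on something with over 40 N, if the wrist force passes 120 N, or if a joint passes its speed limit or range.

## Working session

There is one attempt and no reset: what is moved stays moved. The work goes in short steps, Python scripts to look and compute and a tool call to move; the robot and the scene stay as the last step left them, time stands still between calls to the robot, and variables do not carry over. Pictures are saved under pics/ and viewed, and the job is handed in when it is done.

Besides the shell and the picture viewer there is one more tool, called after "Emit:" in YAML: its name, and indented under it one key for each argument. carry_out: Moves the arm, as the interface text tells. Its arguments: {"type":"object","properties":{"series":{"type":"string"},"grip_force":{"type":"number"}},"required":["series"]}

```bash
mkdir -p pics; ls
cat > h.py <<'E'
import numpy as np, cv2
from bench import r, eyes, spotter
def shot(name,tag):
    p=eyes.grab_frame(name); cv2.imwrite(f'pics/{tag}.png',p['color']); return p
def ray(p,uv):
    K=np.array(p['intrinsics']);R=np.array(p['R']);t=np.array(p['t'])
    d=R.T@np.linalg.inv(K)@np.array([uv[0],uv[1],1.]); return -R.T@t,d
def atz(p,uv,z):
    c,d=ray(p,uv); return c+d*(z-c[2])/d[2]
def proj(p,X):
    q=np.array(p['R'])@np.array(X)+np.array(p['t']); q=np.array(p['intrinsics'])@q; return q[:2]/q[2]
def tri(ps):
    A=np.zeros((3,3));b=np.zeros(3)
    for p,uv in ps:
        c,d=ray(p,uv);d=d/np.linalg.norm(d);M=np.eye(3)-np.outer(d,d);A+=M;b+=M@c
    return np.linalg.solve(A,b)
E
python3 - <<'E'
from h import *
np.set_printoptions(precision=4,suppress=True)
a=shot('scene','s0');b=shot('top','t0')
for p in (a,b):
    print(ray(p,(280,210)))
    for q in ('toy_pink','track_seat','follower_grip'):
        print(q,[(np.round(x['uv'],1),round(x['confidence'],2)) for x in spotter.mark_of(p,q)][:4])
print(r.get_obs(), r.tip_reach)
E
```

```text
pics
(array([ 0.9657, -0.2461,  0.5431]), array([-0.6565,  0.2303, -0.7184]))
toy_pink [(array([221.2, 218.5]), 0.81)]
track_seat [(array([384.3, 213.9]), 0.9)]
follower_grip [(array([394.9, 184.8]), 0.9)]
(array([ 0.4639, -0.0869,  0.7061]), array([ 0.1305, -0.0129, -0.9915]))
toy_pink [(array([330.6, 276.2]), 0.9)]
track_seat [(array([165.7, 210. ]), 0.75)]
follower_grip [(array([148.1, 209.5]), 0.64)]
{'clock': 0.4, 'joints': array([ 1.2199,  0.4771,  0.0224,  1.5556, -0.0115,  1.1093, -0.0831]), 'qvel': array([-0.0003, -0.0012, -0.0008, -0.0008, -0.0009,  0.001 , -0.0018]), 'tau': array([ -0.0013, -59.5634,   1.604 , -28.1118,   0.0123,   0.0039,
         0.    ]), 'tcp_pos': array([ 0.1623, -0.6551,  0.2048]), 'orientation': array([-3.1182, -0.3804,  0.    ]), 'contact_force': array([-0.0408,  0.1154,  0.5513]), 'moment': array([-0.0019, -0.0424, -0.009 ]), 'grip_width': 0.08514500031695202} 0.008
```

View pics/s0.png

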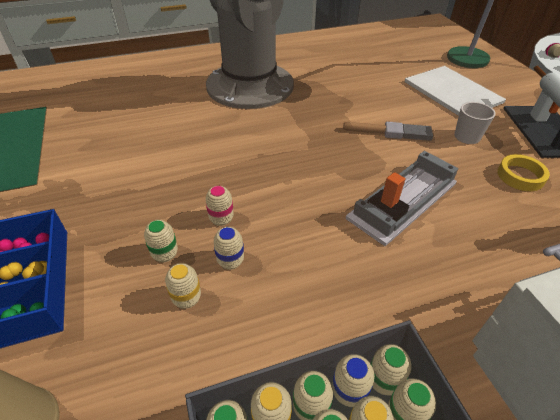

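View pics/t0.png

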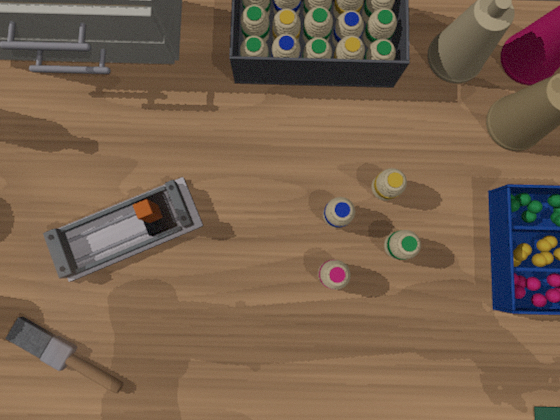

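Run:
```python
from h import *
np.set_printoptions(precision=4,suppress=True)
a=eyes.grab_frame('scene');b=eyes.grab_frame('top')
for q,z in (('toy_pink',0),('track_seat',.01),('follower_grip',.075)):
    ma=spotter.mark_of(a,q);mb=spotter.mark_of(b,q)
    if ma and mb:
        print(q,tri([(a,ma[0]['uv']),(b,mb[0]['uv'])]),atz(a,ma[0]['uv'],z),atz(b,mb[0]['uv'],z))
    else: print(q, len(ma),len(mb))
```

```text
toy_pink [ 0.4518 -0.1835 -0.0016] [ 0.4528 -0.1849  0.    ] [ 0.4521 -0.182   0.    ]
track_seat [0.5535 0.0978 0.012 ] [0.5522 0.1005 0.01  ] [0.5532 0.0971 0.01  ]
follower_grip [0.5471 0.1104 0.0776] [0.5448 0.1138 0.075 ] [0.5469 0.1101 0.075 ]
```

The pink body (pink plug at ~335,275 top view / 219,205 scene view) is the nearest to the robot. The track lies at ~120,228 in the top view, with its end stop at the right end and the follower pulling to the left and down. Next, the track direction.

Run:
```python
from h import *
b=eyes.grab_frame('top');a=eyes.grab_frame('scene')
c=b['color'][170:290,30:215];cv2.imwrite('pics/tc.png',cv2.resize(c,None,fx=4,fy=4,interpolation=cv2.INTER_CUBIC))
S=np.array([.5535,.0975,0]);
np.set_printoptions(precision=4,suppress=True)
for q in ('follower','track_seat','follower_grip'):
  for p in (b,):
    for x in spotter.trace(p,q)[:1]:
        m=x['pixels'].astype(np.uint8); print(q,x['confidence'],m.sum(),x['uv'],cv2.minAreaRect(cv2.findNonZero(m)))
```

```text
follower 0.91 1297 [157.0, 212.4] ((154.6896514892578, 214.27587890625), (40.17977523803711, 35.977970123291016), 66.80140686035156)
track_seat 0.78 8062 [124.2, 228.4] ((122.44920349121094, 230.08709716796875), (55.17720031738281, 153.43296813964844), 67.54845428466797)
follower_grip 0.91 1148 [159.2, 209.1] ((155.3000030517578, 214.10000610351562), (38.013153076171875, 33.541019439697266), 63.43495178222656)
```

View pics/tc.png

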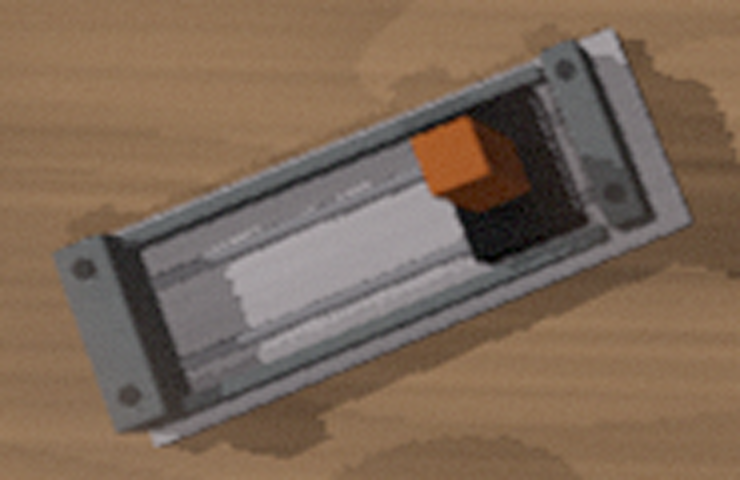

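Run:
```python
from h import *
np.set_printoptions(precision=4,suppress=True)
b=eyes.grab_frame('top')
def w(u,v,z): return atz(b,(30+(u+.5)/4-.5,170+(v+.5)/4-.5),z)[:2]
def ang(p,q): d=q-p; return np.degrees(np.arctan2(d[1],d[0])),np.linalg.norm(d)
print('plate long',ang(w(690,220,.01),w(155,445,.01)), ang(w(690,220,.0),w(155,445,.0)))
print('plate short (perp)',ang(w(612,30,.01),w(690,220,.01)))
print('wall up',ang(w(540,82,.024),w(140,245,.024)),'wall lo',ang(w(605,238,.024),w(220,390,.024)))
print('endstop front',ang(w(582,45,.04),w(652,212,.04)))
P=[w(*c,.092) for c in((412,140),(470,117),(492,172),(433,195))]
print('post',np.mean(P,0),[ang(P[i],P[(i+1)%4]) for i in range(4)])
print('center line', (w(540,82,.024)+w(605,238,.024))/2,(w(140,245,.024)+w(220,390,.024))/2)
print('stop top corners',[w(*c,.04) for c in((545,45),(578,38),(652,212),(618,228))])
```

```text
plate long (np.float64(114.49848846179476), np.float64(0.23475445237299283)) (np.float64(114.49848846179475), np.float64(0.238126931265054))
plate short (perp) (np.float64(-155.39214410942134), np.float64(0.08733302917781853))
wall up (np.float64(114.18224220964598), np.float64(0.17317827990831353)) wall lo (np.float64(113.23513558548207), np.float64(0.16435010663361235))
endstop front (np.float64(-154.86166537159883), np.float64(0.07370104599702683))
post [0.5418 0.1071] [(np.float64(-66.38799974794799), np.float64(0.022665315371249155)), (np.float64(-155.29511556784186), np.float64(0.022240911925002955)), (np.float64(113.16201069391107), np.float64(0.022917760338972856)), (np.float64(24.060002545959826), np.float64(0.022057550688423588))]
center line [0.5501 0.0794] [0.4822 0.2339]
stop top corners [array([0.5942, 0.089 ]), array([0.5974, 0.0759]), array([0.5279, 0.0428]), array([0.5212, 0.056 ])]
```

```bash
cat > ov.py <<'E'
from h import *
import sys
sx,sy,th,tag=float(sys.argv[1]),float(sys.argv[2]),np.radians(float(sys.argv[3])),sys.argv[4]
q=float(sys.argv[5]) if len(sys.argv)>5 else 0
Y=np.array([np.cos(th),np.sin(th)]);X=np.array([Y[1],-Y[0]])
def W(x,y,z): return np.r_[np.array([sx,sy])+X*x+Y*y,z]
def rect(x0,x1,y0,y1,z): return [W(x0,y0,z),W(x1,y0,z),W(x1,y1,z),W(x0,y1,z)]
R=[(rect(-.012,.012,.0+q,.024+q,.092),(255,255,0)),(rect(-.033,.033,-.023,.142,.024),(0,255,0)),(rect(-.039,.039,-.023,-.039,.04),(255,0,255)),(rect(-.030,.030,-.013+q,.032+q,.034),(0,255,255))]
out=[]
for n in('top','scene'):
    p=eyes.grab_frame(n); f=4; im=cv2.resize(p['color'],None,fx=f,fy=f,interpolation=cv2.INTER_CUBIC)
    for P,c in R:
        pts=np.array([(proj(p,x)+.5)*f-.5 for x in P]);cv2.polylines(im,[np.round(pts).astype(int)],True,c,1)
    c=(proj(p,W(0,.03,.02))*f).astype(int); out.append(im[c[1]-250:c[1]+250,max(c[0]-370,0):max(c[0]-370,0)+740])
    cv2.imwrite(f'pics/{tag}_{n}.png',out[-1])
E
python3 ov.py .5500 .0975 114.3 o1
```

```text
(no output)
```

View pics/o1_top.png

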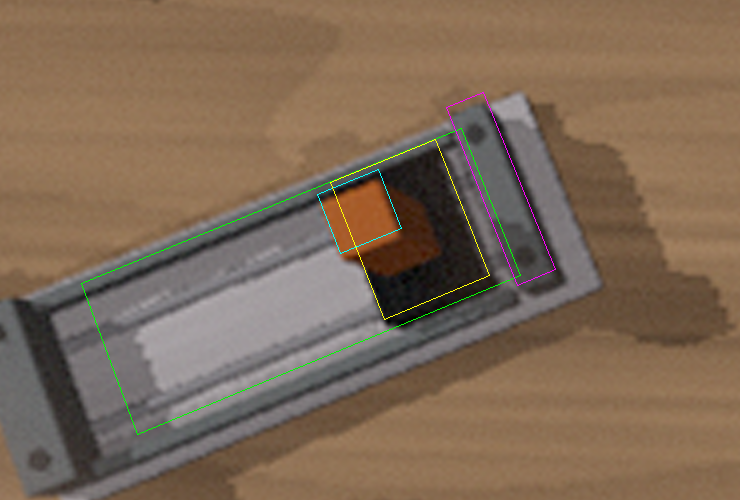

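View pics/o1_scene.png

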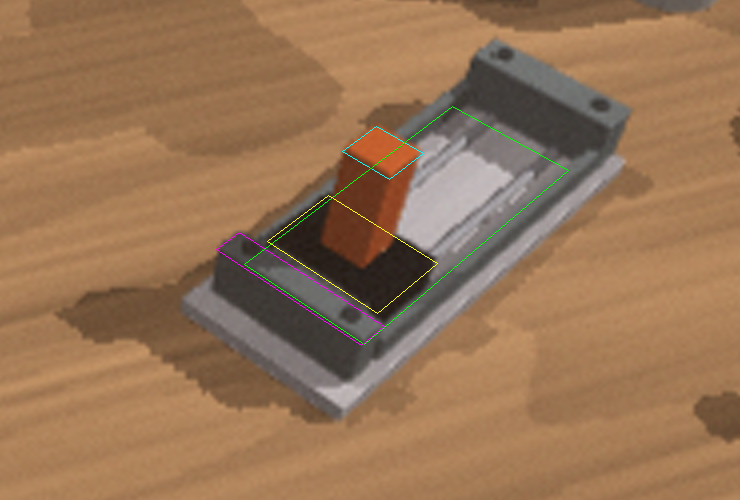

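```bash
sed -i 's/-.039,.04)/-.039,.03)/' ov.py; python3 ov.py .5485 .0955 114.3 o2
```

```text
(no output)
```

View pics/o2_top.png

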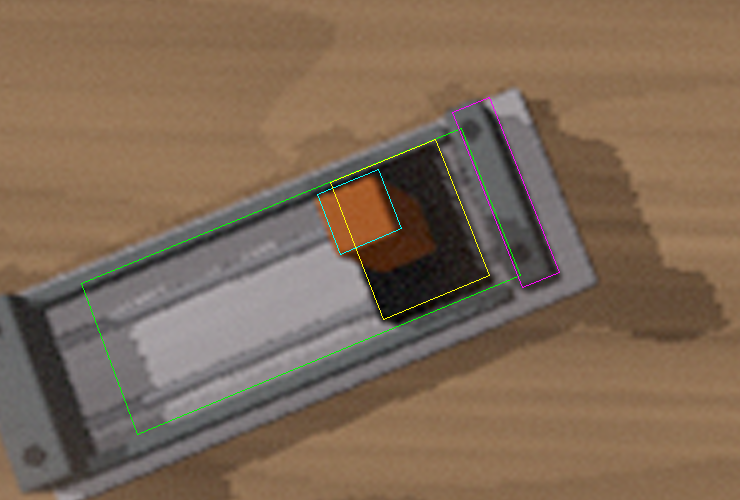

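View pics/o2_scene.png

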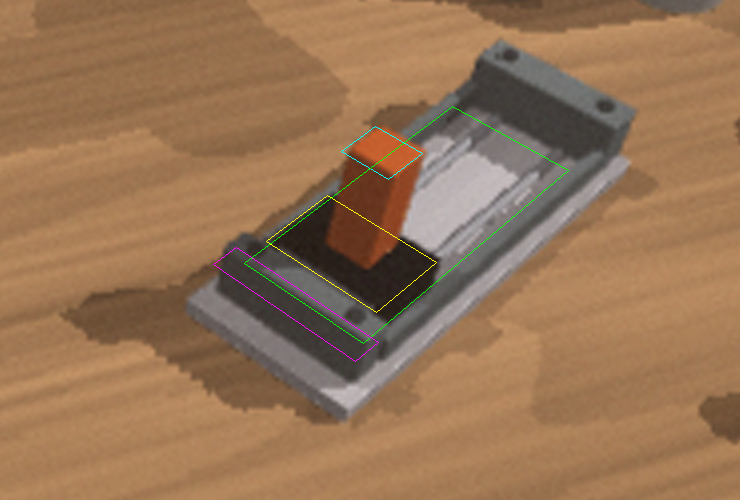

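```bash
cat >> h.py <<'E'
from scipy.spatial.transform import Rotation as Ro
S=np.array([.5485,.0965]);TH=np.radians(114.3);YT=np.array([np.cos(TH),np.sin(TH)]);XT=np.array([YT[1],-YT[0]])
def T(x,y): return S+XT*x+YT*y
def state():
    o=r.get_obs();R=Ro.from_rotvec(o['orientation']).as_matrix()
    hd=np.degrees(np.arctan2(R[1,1],R[0,1]))
    d=o['tcp_pos'][:2]-S
    print('t',round(o['clock'],2),'tcp',np.round(o['tcp_pos'],4),'ytool hd',round(hd,1),'track xy mm',np.round([1000*d@XT,1000*d@YT],1),'F',np.round(o['contact_force'],1),'w',round(o['grip_width'],4),'tilt',np.round(R[:,2],3),'j7',o['joints'][6].round(2))
    return o,R,hd
def plan(xy,z,hd,n,g=1):
    o,R,h=state()
    D=np.r_[xy,z]-o['tcp_pos'];dh=np.radians((hd-h+180)%360-180)
    print('D',D.round(4),'dyaw(tool)',round(-dh,3))
    rows=[]
    Rc=R
    for i in range(n):
        s=Rc.T@(D/n)*100; y=-dh/n
        rows.append('%.2f %.2f %.2f %.4f %g'%(*s,y,g)); Rc=Rc@Ro.from_rotvec([0,0,y]).as_matrix()
    for k in range(0,n,8): print('; '.join(rows[k:k+8]))
E
python3 - <<'E'
from h import *
plan(T(0,.012),.16,24.3,16)
a=eyes.grab_frame('scene');b=eyes.grab_frame('top')
for n,uv in dict(pink=(337,275),blue=(342,210),green=(404,244),yel=(392,181)).items(): print(n,atz(b,uv,.068)[:2].round(4))
for n,uv in dict(pink=(218,191),blue=(228,234),green=(159,227),yel=(179,271)).items(): print(n,atz(a,uv,.068)[:2].round(4))
E
```

```text
t 1.3 tcp [ 0.1623 -0.6552  0.2049] ytool hd -76.1 track xy mm [-661.4 -526.2] F [ 0.4 -0.4  0.5] w 0.0853 tilt [-0. -0. -1.] j7 -0.08
D [ 0.3813  0.7627 -0.0449] dyaw(tool) -1.752
3.46 -4.05 0.28 -0.1095 1; 3.88 -3.65 0.28 -0.1095 1; 4.26 -3.21 0.28 -0.1095 1; 4.58 -2.72 0.28 -0.1095 1; 4.85 -2.20 0.28 -0.1095 1; 5.06 -1.66 0.28 -0.1095 1; 5.21 -1.10 0.28 -0.1095 1; 5.30 -0.52 0.28 -0.1095 1
5.33 0.06 0.28 -0.1095 1; 5.29 0.64 0.28 -0.1095 1; 5.19 1.22 0.28 -0.1095 1; 5.02 1.78 0.28 -0.1095 1; 4.80 2.32 0.28 -0.1095 1; 4.52 2.83 0.28 -0.1095 1; 4.18 3.30 0.28 -0.1095 1; 3.80 3.74 0.28 -0.1095 1
pink [ 0.4514 -0.1831]
blue [ 0.5502 -0.1901]
green [ 0.5004 -0.2846]
yel [ 0.5973 -0.2673]
pink [ 0.4549 -0.1804]
blue [ 0.5552 -0.1871]
green [ 0.5069 -0.2866]
yel [ 0.6009 -0.2698]
```

Emit:
carry_out:
  series: "3.5 -4 0 -0.11 1; 3.9 -3.6 0 -0.11 1; 4.3 -3.2 0.3 -0.11 1; 4.6 -2.7 0.3 -0.11 1; 4.9 -2.2 0.3 -0.11 1; 5.1 -1.7 0.3 -0.11 1; 5.2 -1.1 0.3 -0.11 1; 5.3 -0.5 0.3 -0.11 1"

```text
clock: 2.4
tcp_pos: [0.355, -0.2723, 0.1872]
orientation: [2.656, 1.676, 0.0]
contact_force: [0.9, -0.4, -0.9]
grip_width: 0.0851
```

Emit:
carry_out:
  series: "5.3 0 0.3 -0.11 1; 5.3 0.6 0.3 -0.11 1; 5.2 1.2 0.3 -0.11 1; 5 1.8 0.3 -0.11 1; 4.8 2.3 0.3 -0.11 1; 4.5 2.8 0.3 -0.11 1; 4.2 3.3 0.3 -0.11 1; 3 3 0.3 -0.11 1"

```text
clock: 3.4
tcp_pos: [0.5376, 0.101, 0.1631]
orientation: [1.688, 2.649, 0.001]
contact_force: [0.5, 0.4, 0.3]
grip_width: 0.0855
```

```bash
python3 -c "
from h import *
plan(T(0,.012),.16,24.3,2)"
```

```text
t 3.4 tcp [0.5376 0.101  0.1631] ytool hd 25.0 track xy mm [-8.1  8.6] F [0.5 0.4 0.3] w 0.0855 tilt [ 0.001  0.001 -1.   ] j7 -0.13
D [ 0.006   0.0064 -0.0031] dyaw(tool) 0.012
0.16 0.41 0.15 0.0061 1; 0.17 0.41 0.15 0.0061 1
```

Emit:
carry_out:
  series: "0.3 0.8 0 0.012 1; 0 0 3 0 1; 0 0 3 0 1; 0 0 2 0 1; 0 0 0 0 1"

```text
clock: 4.03
tcp_pos: [0.5417, 0.1039, 0.0818]
orientation: [-1.71, -2.633, 0.003]
contact_force: [1.2, 0.7, 0.4]
grip_width: 0.0855
```

```bash
python3 -c "
from h import *
state()
for n in('top','scene'):
    p=shot(n,'g1'+n);c=proj(p,[*T(0,.012),.08]).astype(int);x0=max(c[0]-90,0);y0=max(c[1]-70,0)
    cv2.imwrite(f'pics/g1c{n}.png',cv2.resize(p['color'][y0:y0+140,x0:x0+180],None,fx=4,fy=4,interpolation=2))
"
```

```text
t 4.03 tcp [0.5417 0.1039 0.0818] ytool hd 24.0 track xy mm [-3.1  9.5] F [1.2 0.7 0.4] w 0.0855 tilt [-0.003 -0.001 -1.   ] j7 -0.23
```

View pics/g1ctop.png

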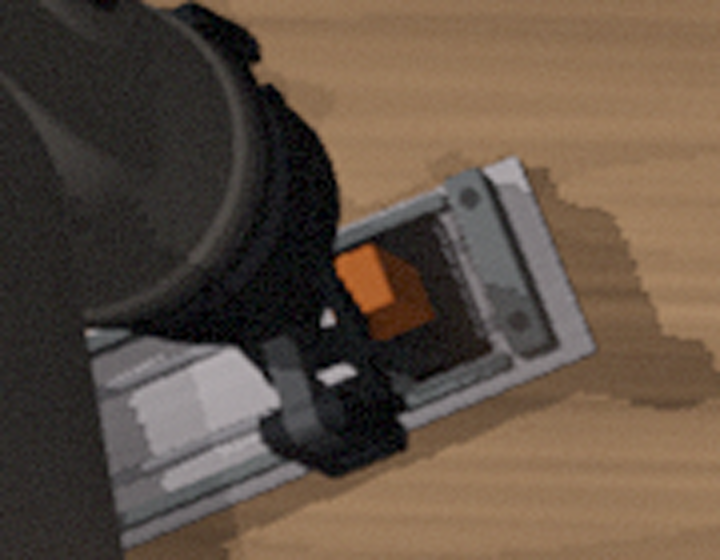

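View pics/g1cscene.png

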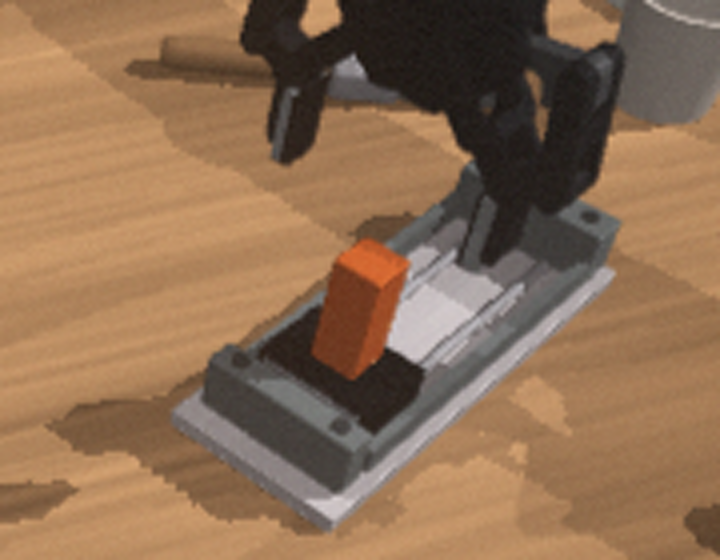

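```bash
python3 -c "
from h import *
o,R,h=state()
for n in('top','scene'):
    p=shot(n,'g2'+n); im=cv2.resize(p['color'],None,fx=1.4,fy=1.4)
    for off,c in (([0,0,0],(0,0,255)),([0,.043,-.011],(0,255,0)),([0,-.043,-.011],(255,255,0)),([0,0,-.1],(255,0,255))):
        X=o['tcp_pos']+R@np.array(off);u=proj(p,X);print(n,off,u.round());cv2.circle(im,tuple((u*1.4).astype(int)),3,c,-1)
    cv2.imwrite(f'pics/g2{n}.png',im)
"
```

```text
t 4.12 tcp [0.5432 0.1049 0.0836] ytool hd 24.0 track xy mm [-1.4  9.8] F [-0.  -0.2 -0.4] w 0.0851 tilt [ 0.001  0.    -1.   ] j7 -0.23
top [0, 0, 0] [146. 208.]
top [0, 0.043, -0.011] [133. 181.]
top [0, -0.043, -0.011] [154. 234.]
top [0, 0, -0.1] [122. 198.]
scene [0, 0, 0] [392. 182.]
scene [0, 0.043, -0.011] [415. 190.]
scene [0, -0.043, -0.011] [373. 165.]
scene [0, 0, -0.1] [406. 133.]
```

View pics/g2top.png

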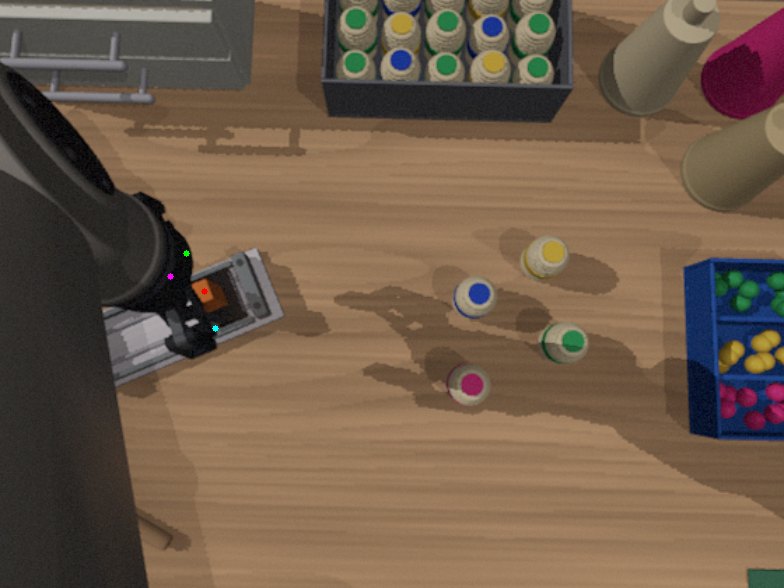

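View pics/g2scene.png

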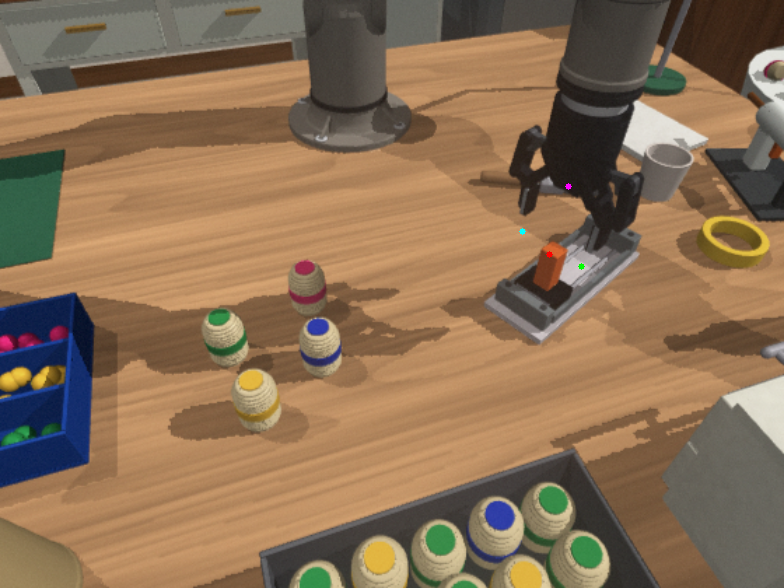

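```bash
python3 -c "
from h import *
o,R,h=state()
ps={}
for n in('top','scene'):
    p=ps[n]=eyes.grab_frame(n)
    u=proj(p,o['tcp_pos']).astype(int);x0=max(u[0]-60,0);y0=u[1]-60;print(n,x0,y0)
    im=p['color'][y0:y0+100,x0:x0+130]; im=np.clip(im.astype(float)*1.8,0,255).astype(np.uint8)
    im=cv2.resize(im,None,fx=6,fy=6,interpolation=2)
    for off,c in (([0,0,.008],(0,0,255)),([0,.043,-.005],(0,255,0)),([0,-.043,-.005],(255,255,0)),([0,.043,-.024],(0,255,0)),([0,-.043,-.024],(255,255,0))):
        v=(proj(p,o['tcp_pos']+R@np.array(off))-[x0,y0]+.5)*6; cv2.circle(im,tuple(v.astype(int)),4,c,1)
    cv2.imwrite(f'pics/g3{n}.png',im)
"
```

```text
t 4.22 tcp [0.5436 0.1051 0.0841] ytool hd 24.0 track xy mm [-0.9  9.9] F [-0.8  1.1  0.7] w 0.0854 tilt [ 0.002  0.    -1.   ] j7 -0.23
top 85 148
scene 332 121
```

View pics/g3top.png

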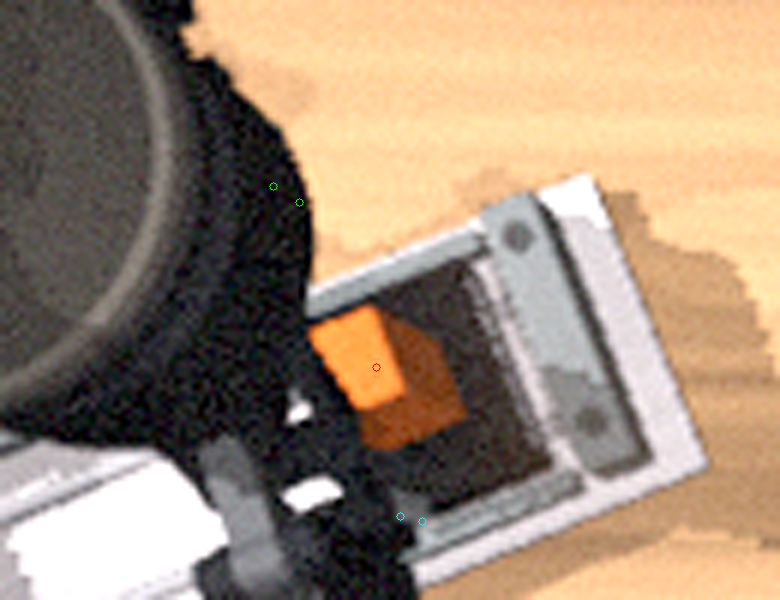

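View pics/g3scene.png

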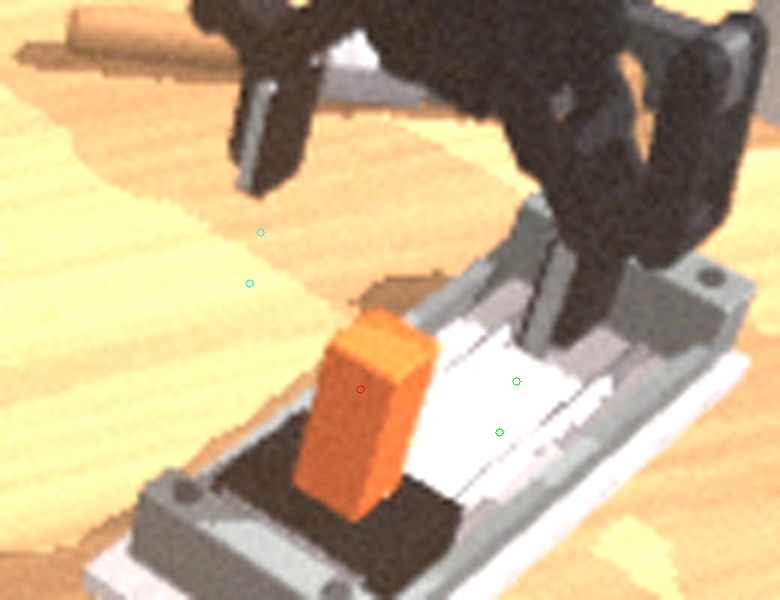

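Emit:
carry_out:
  series: "0.1 0.1 1 0 1; 0.1 0 1 0 1; 0 0 0 0 1; 0 0 0 0 1"

```text
clock: 4.82
tcp_pos: [0.5427, 0.1073, 0.0627]
orientation: [-1.709, -2.636, 0.0]
contact_force: [-0.2, 0.2, 0.2]
grip_width: 0.0859
```

```bash
cat > gv.py <<'E'
from h import *
import sys
o,R,h=state()
for n in sys.argv[2:]:
    p=eyes.grab_frame(n)
    u=proj(p,o['tcp_pos']).astype(int);x0=max(u[0]-70,0);y0=max(u[1]-60,0);print(n,x0,y0)
    im=p['color'][y0:y0+100,x0:x0+130]; im=np.clip(im.astype(float)*1.6,0,255).astype(np.uint8)
    im=cv2.resize(im,None,fx=6,fy=6,interpolation=2)
    for off,c in (([0,0,.008],(0,0,255)),([0,.043,-.005],(0,255,0)),([0,-.043,-.005],(255,255,0)),([0,.043,-.024],(0,255,0)),([0,-.043,-.024],(255,255,0))):
        v=(proj(p,o['tcp_pos']+R@np.array(off))-[x0,y0]+.5)*6; cv2.circle(im,tuple(v.astype(int)),4,c,1)
    cv2.imwrite(f'pics/{sys.argv[1]}{n}.png',im)
E
python3 gv.py g4 scene
```

```text
t 4.83 tcp [0.5427 0.1073 0.0627] ytool hd 24.1 track xy mm [-0.8 12.2] F [-0.2  0.2  0.2] w 0.0859 tilt [-0.  0. -1.] j7 -0.26
scene 320 130
```

View pics/g4scene.png

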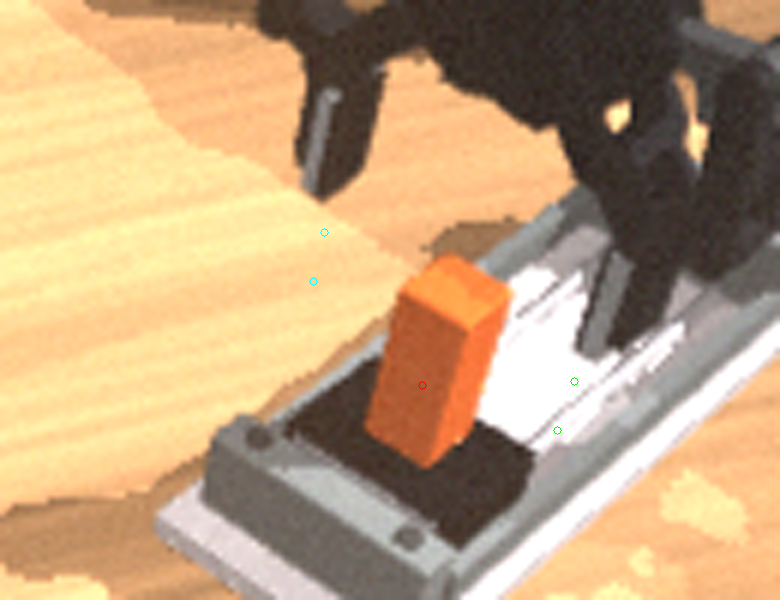

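```bash
python3 gv.py g5 top
```

```text
t 4.88 tcp [0.5429 0.1073 0.063 ] ytool hd 24.1 track xy mm [-0.7 12.1] F [ 0.7 -1.  -0.4] w 0.0856 tilt [ 0.  0. -1.] j7 -0.26
top 78 150
```

View pics/g5top.png

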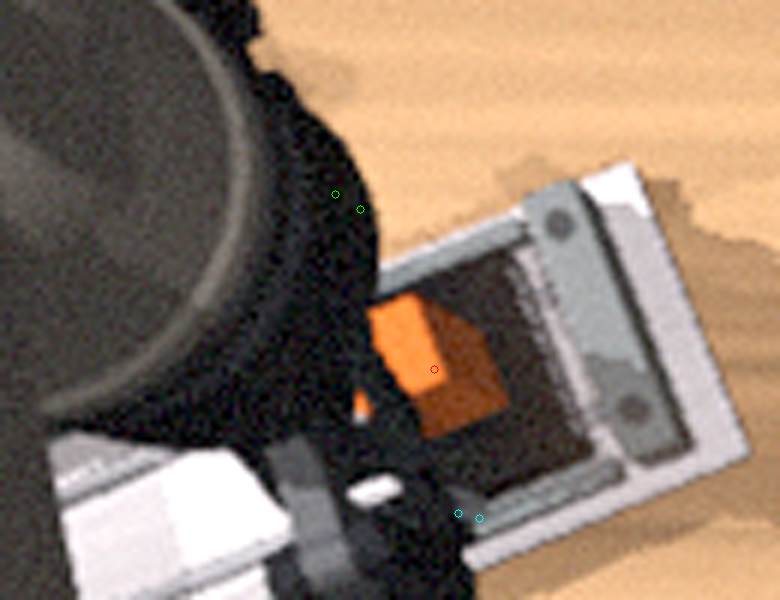

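Emit:
carry_out:
  series: "0 0 0.6 0 1; 0 0 0 0 0.5; 0 0 0 0 0; 0 0 0 0 0; 0 0 0 0 0; 0 0 0 0 0; 0 0 0 0 0; 0 0 0 0 0"
  grip_force: 40

```text
clock: 5.92
tcp_pos: [0.5428, 0.1072, 0.0572]
orientation: [1.709, 2.636, -0.0]
contact_force: [-2.4, -1.0, 5.3]
grip_width: 0.0228
```

```bash
python3 gv.py g6 scene top
```

```text
t 5.92 tcp [0.5428 0.1072 0.0572] ytool hd 24.1 track xy mm [-0.8 12.1] F [-2.4 -1.   5.3] w 0.0228 tilt [ 0. -0. -1.] j7 -0.26
scene 320 132
top 79 150
```

View pics/g6scene.png

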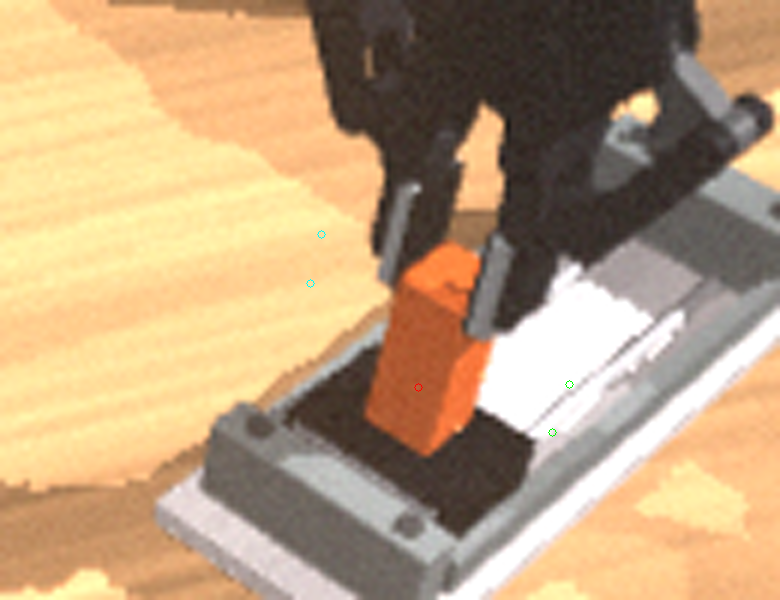

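```bash
cat > gv2.py <<'E'
from h import *
import sys
o,R,h=state(); hw=o['grip_width']/2
for n in ('scene','top'):
    p=eyes.grab_frame(n)
    u=proj(p,o['tcp_pos']).astype(int);x0=max(u[0]-60,0);y0=max(u[1]-60,0)
    im=p['color'][y0:y0+100,x0:x0+130]; im=np.clip(im.astype(float)*1.8+15,0,255).astype(np.uint8)
    im=cv2.resize(im,None,fx=6,fy=6,interpolation=2)
    for s in (-1,1):
      for k,zz in enumerate((.008,-.002,-.012,-.022,-.032)):
        for xx in (-.011,.011):
          v=(proj(p,o['tcp_pos']+R@np.array([xx,s*hw,zz]))-[x0,y0]+.5)*6; cv2.circle(im,tuple(v.astype(int)),3,[(0,0,255),(0,255,0),(255,0,0),(255,0,255),(255,255,0)][k],-1)
    cv2.imwrite(f'pics/{sys.argv[1]}{n}.png',im)
E
python3 gv2.py g7
```

```text
t 6.03 tcp [0.5428 0.1072 0.0572] ytool hd 24.1 track xy mm [-0.8 12.1] F [-2.4 -0.6  6.2] w 0.0228 tilt [ 0. -0. -1.] j7 -0.26
```

View pics/g7scene.png

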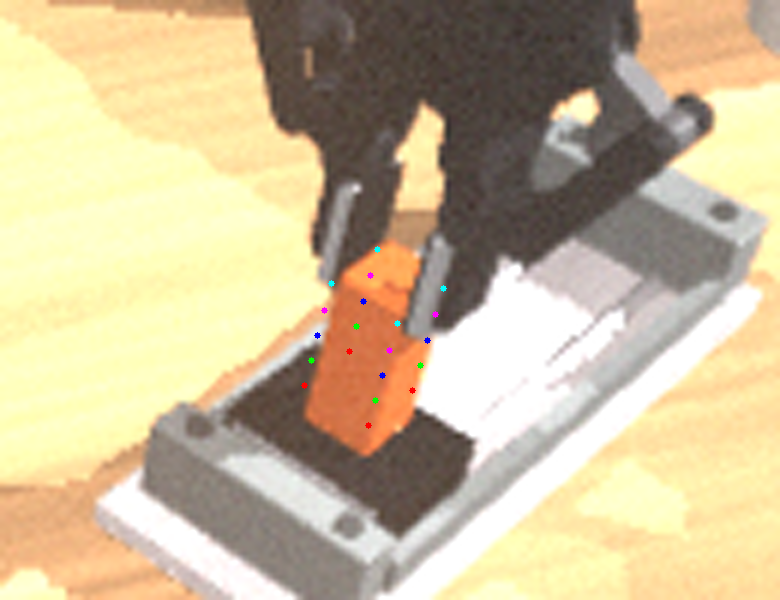

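View pics/g7top.png

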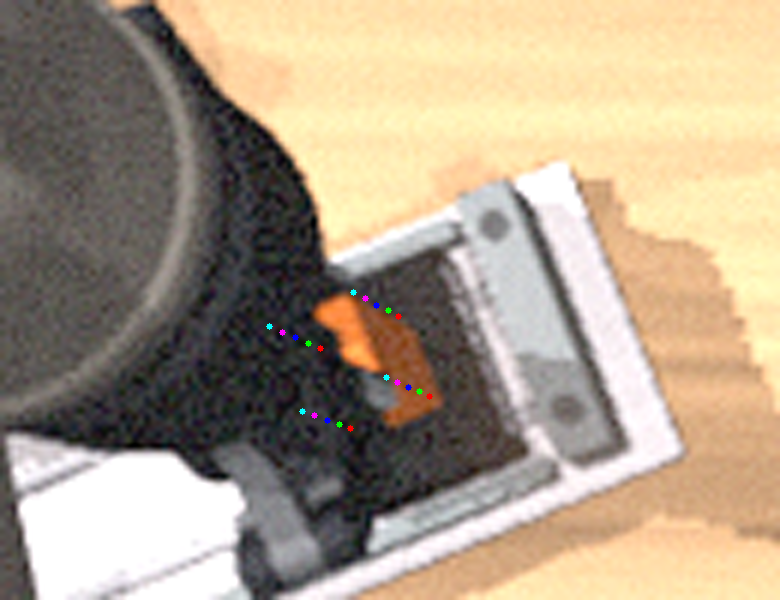

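The grip closed on the post at 22.8 mm, but in the scene view the fingertips sit about 30 mm higher than the reported TCP implies: pad tip near (420,335) in the crop, only just below the post top. I'll regrip lower in small steps and check.

Emit:
carry_out:
  series: "0 0 0 0 0.6; 0 0 0 0 0.6; 0 0 0.4 0 0.6; 0 0 0.4 0 0.6; 0 0 0.4 0 0.6; 0 0 0 0 0.6"

```text
clock: 6.88
tcp_pos: [0.5425, 0.1071, 0.0444]
orientation: [-1.709, -2.635, 0.001]
contact_force: [0.7, 0.1, 0.3]
grip_width: 0.0509
```

```bash
python3 gv2.py g8
```

```text
t 6.88 tcp [0.5425 0.1071 0.0444] ytool hd 24.1 track xy mm [-1.1 12.1] F [0.7 0.1 0.3] w 0.0509 tilt [-0.001 -0.    -1.   ] j7 -0.28
```

View pics/g8scene.png

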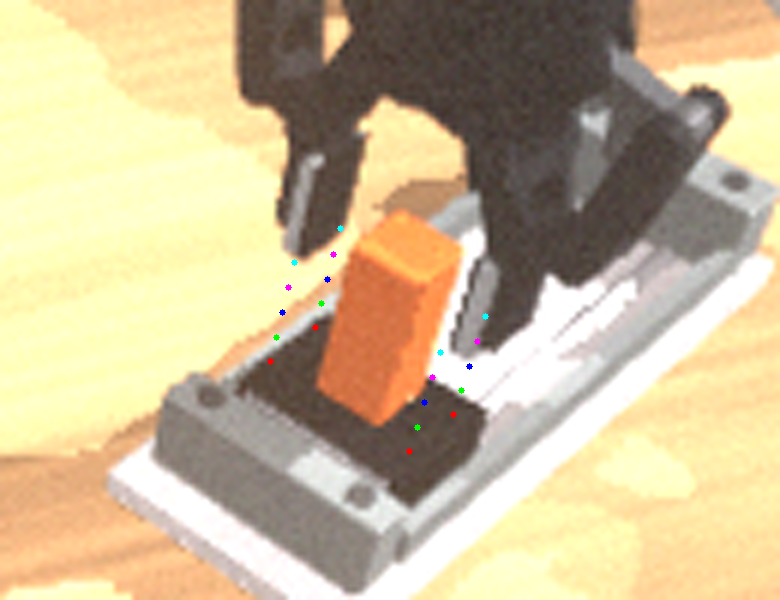

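Emit:
carry_out:
  series: "0 0 0.3 0 0.6; 0 0 0.3 0 0.6; 0 0 0.3 0 0.6; 0 0 0 0 0.6"

```text
clock: 7.48
tcp_pos: [0.5426, 0.1071, 0.0356]
orientation: [-1.709, -2.635, 0.001]
contact_force: [-1.5, 0.0, -0.5]
grip_width: 0.0511
```

```bash
python3 gv2.py g9
```

```text
t 7.47 tcp [0.5426 0.1071 0.0356] ytool hd 24.1 track xy mm [-1.  12.1] F [-1.5  0.  -0.5] w 0.0511 tilt [-0. -0. -1.] j7 -0.29
```

View pics/g9scene.png

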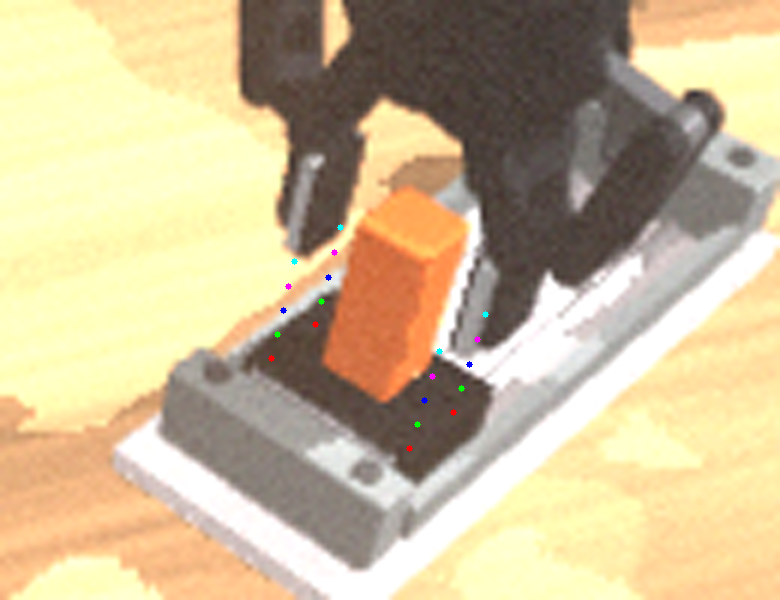

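View pics/g9top.png

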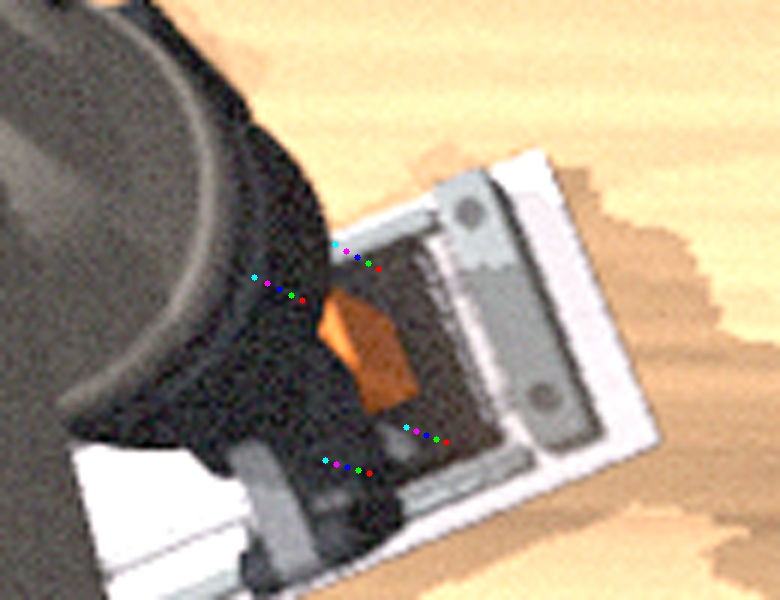

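Emit:
carry_out:
  series: "0 0 0.3 0 0.6; 0 0 0 0 0.6"

```text
clock: 7.82
tcp_pos: [0.5426, 0.1071, 0.0327]
orientation: [-1.709, -2.635, 0.001]
contact_force: [-0.0, 0.2, 0.3]
grip_width: 0.0513
```

Emit:
carry_out:
  series: "0 0 0.3 0 0.6; 0 0 0 0 0.6"

```text
clock: 8.07
tcp_pos: [0.5426, 0.1071, 0.0296]
orientation: [-1.709, -2.635, 0.001]
contact_force: [0.2, 0.5, -0.1]
grip_width: 0.0514
```

Emit:
carry_out:
  series: "0 0 0.4 0 0.6; 0 0 0 0 0.6"

```text
clock: 8.32
tcp_pos: [0.5425, 0.107, 0.0255]
orientation: [-1.709, -2.635, 0.001]
contact_force: [0.1, -0.7, -0.5]
grip_width: 0.0514
```

```bash
python3 gv2.py g10
```

```text
t 8.32 tcp [0.5425 0.107  0.0255] ytool hd 24.1 track xy mm [-1.1 12.1] F [ 0.1 -0.7 -0.5] w 0.0514 tilt [-0.001 -0.    -1.   ] j7 -0.3
```

View pics/g10scene.png

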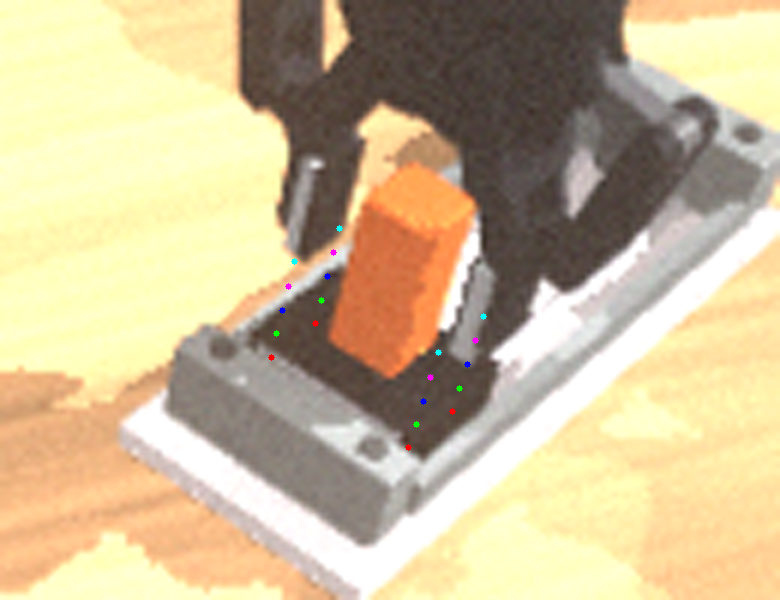

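Descending to where the documented tips would have been inside the block gave no contact force, so the tool is physically about 35 mm higher than reported, as the pictures show. The pads are now at about the right height on the post.

Emit:
carry_out:
  series: "0 0 0 0 0.3; 0 0 0 0 0; 0 0 0 0 0; 0 0 0 0 0; 0 0 0 0 0"
  grip_force: 60

```text
clock: 9.05
tcp_pos: [0.5428, 0.1072, 0.0261]
orientation: [1.709, 2.636, -0.0]
contact_force: [-1.0, -0.4, 4.9]
grip_width: 0.0232
```

Emit:
carry_out:
  series: "0.5 0 0 0 0; 1 0 0 0 0; 1.5 0 0 0 0; 1.5 0 0 0 0; 0 0 0 0 0"

```text
clock: 9.68
tcp_pos: [0.5245, 0.1474, 0.0261]
orientation: [1.709, 2.635, -0.002]
contact_force: [-1.1, -4.8, 6.0]
grip_width: 0.0235
```

```bash
python3 gv2.py g11
```

```text
t 9.68 tcp [0.5245 0.1474 0.0261] ytool hd 24.1 track xy mm [-1.  56.3] F [-1.1 -4.8  6. ] w 0.0235 tilt [ 0.    -0.002 -1.   ] j7 -0.38
```

View pics/g11scene.png

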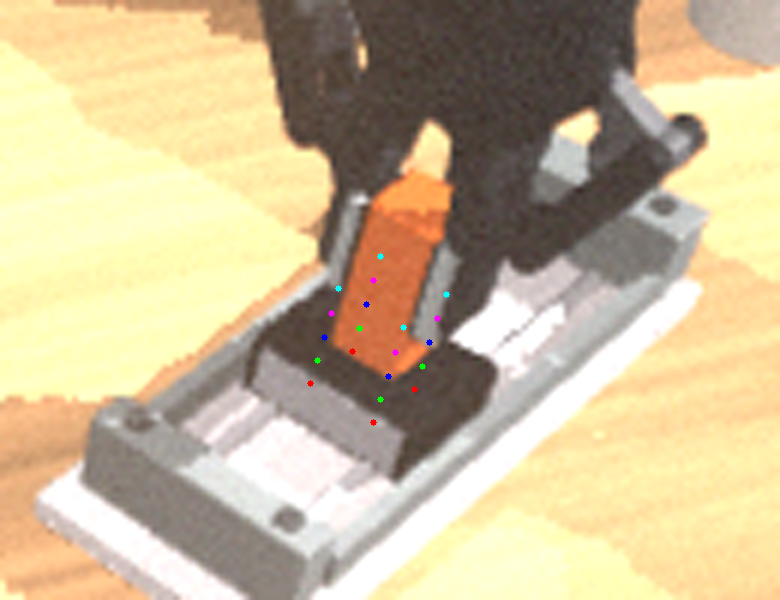

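The follower slides with the gripper, and the bed is opening in front of it. Pulling on to the end.

Emit:
carry_out:
  series: "1.5 0 0 0 0; 1.5 0 0 0 0; 1.5 0 0 0 0; 1 0 0 0 0; 0.5 0 0 0 0; 0.4 0 0 0 0; 0 0 0 0 0"

```text
clock: 10.65
tcp_pos: [0.4972, 0.2073, 0.0261]
orientation: [-1.708, -2.636, 0.001]
contact_force: [-5.8, -0.1, 7.8]
grip_width: 0.0233
```

```bash
python3 -c "
from h import *
state()"
```

```text
t 10.65 tcp [0.4972 0.2073 0.0261] ytool hd 24.1 track xy mm [ -1.2 122.1] F [-5.8 -0.1  7.8] w 0.0233 tilt [-0.001  0.    -1.   ] j7 -0.51
```

Release (the over-centre spring should finish any last mm), lift off and check.

Emit:
carry_out:
  series: "0.1 0 0 0 0; 0 0 0 0 0.6; 0 0 0 0 0.7; 0 0 0 0 0.8; 0 0 -3 0 0.8; 0 0 -5 0 0.8; 0 0 -4 0 0.8"

```text
clock: 11.52
tcp_pos: [0.4981, 0.2079, 0.1475]
orientation: [1.709, 2.636, 0.001]
contact_force: [-0.1, 0.4, 0.0]
grip_width: 0.0681
```

```bash
python3 -c "
from h import *
state()"
python3 ov.py .5485 .0965 114.3 o3 .110
```

```text
t 11.53 tcp [0.4981 0.2079 0.1475] ytool hd 24.1 track xy mm [-1.000e-01  1.222e+02] F [-0.1  0.4  0. ] w 0.0681 tilt [ 0.001  0.001 -1.   ] j7 -0.38
```

View pics/o3_scene.png

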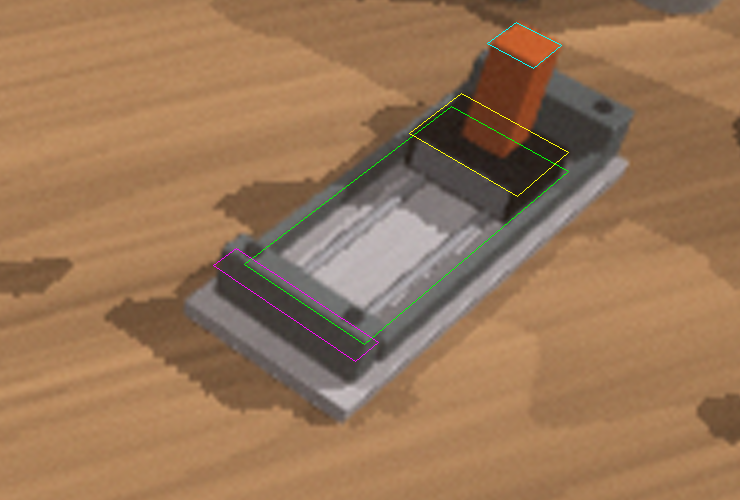

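Follower is parked fully back: in the scene view the post sits exactly on the 0.110 overlay, around (515,40) in the crop. Now to the toy.

Run:
```python
from h import *
plan([.4525,-.182],.147,24.3,8)
b=eyes.grab_frame('top')
m=spotter.mark_of(b,'toy_pink');print([(x['uv'],x['confidence'],atz(b,x['uv'],0)) for x in m])
```

```text
t 11.62 tcp [0.5006 0.2094 0.1503] ytool hd 24.0 track xy mm [  2.8 122.6] F [ 0.2 -0.3  0.1] w 0.0684 tilt [ 0.007  0.003 -1.   ] j7 -0.38
D [-0.0481 -0.3914 -0.0033] dyaw(tool) -0.004
-4.22 -2.54 0.02 -0.0005 1; -4.22 -2.55 0.02 -0.0005 1; -4.22 -2.55 0.02 -0.0005 1; -4.22 -2.55 0.02 -0.0005 1; -4.22 -2.55 0.02 -0.0005 1; -4.22 -2.55 0.02 -0.0005 1; -4.21 -2.56 0.02 -0.0005 1; -4.21 -2.56 0.02 -0.0005 1
[([330.5, 273.7], 0.57, array([ 0.4519968 , -0.18251834,  0.        ]))]
```

Emit:
carry_out:
  series: "-4.2 -2.5 0 0 1; -4.2 -2.5 0 0 1; -4.2 -2.5 0 0 1; -4.2 -2.5 0 0 1; -4.2 -2.5 0 0 1; -4.2 -2.6 0 0 1; -4.2 -2.6 0 0 1; -4.2 -2.6 0 0 1"

```text
clock: 12.72
tcp_pos: [0.4482, -0.1834, 0.1445]
orientation: [-1.708, -2.634, 0.001]
contact_force: [0.7, 0.4, 0.2]
grip_width: 0.0855
```

Emit:
carry_out:
  series: "0 0 1 0 1; 0 0 0 0 1; 0 0 0 0 1"

```text
clock: 13.1
tcp_pos: [0.4496, -0.1803, 0.1355]
orientation: [-1.705, -2.637, -0.001]
contact_force: [0.4, -1.3, -0.4]
grip_width: 0.0855
```

Run:
```python
from h import *
plan([.4525,-.182],.09,24.3,3)
```

```text
t 13.1 tcp [ 0.4496 -0.1803  0.1355] ytool hd 24.2 track xy mm [-204.  -211.6] F [ 0.4 -1.3 -0.4] w 0.0855 tilt [-0.001  0.001 -1.   ] j7 0.47
D [ 0.0029 -0.0017 -0.0455] dyaw(tool) -0.002
-0.09 0.06 1.52 -0.0005 1; -0.09 0.06 1.52 -0.0005 1; -0.09 0.06 1.52 -0.0005 1
```

Emit:
carry_out:
  series: "-0.3 0.2 1.5 0 1; 0 0 2 0 1; 0 0 2 0 1; 0 0 0 0 1; 0 0 0 0 1"

```text
clock: 13.72
tcp_pos: [0.4531, -0.1835, 0.0811]
orientation: [1.708, 2.636, 0.0]
contact_force: [-0.0, -0.2, -0.1]
grip_width: 0.0851
```

```bash
sed -i 's/(.008,-.002,-.012,-.022,-.032)/(-.022,-.032,-.042)/' gv2.py; python3 gv2.py p1
```

```text
t 13.72 tcp [ 0.4531 -0.1835  0.0811] ytool hd 24.1 track xy mm [-202.2 -216. ] F [-0.  -0.2 -0.1] w 0.0851 tilt [ 0.  0. -1.] j7 0.4
```

View pics/p1scene.png

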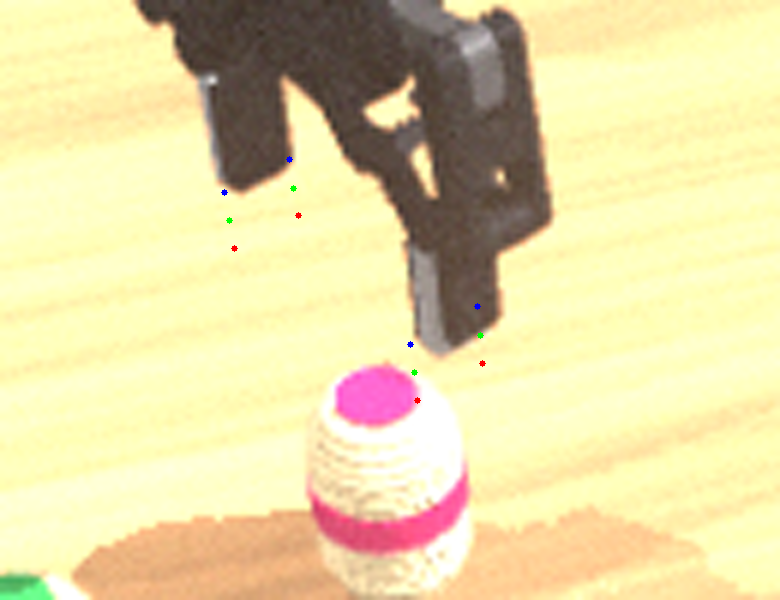

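View pics/p1top.png

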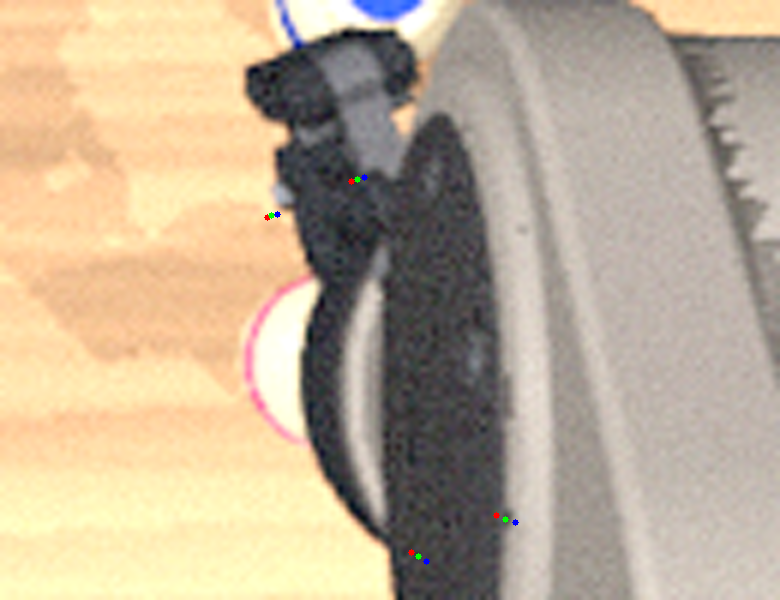

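Emit:
carry_out:
  series: "0.1 0 2 0 1; 0 0 2 0 1; 0 0 2 0 1; 0 0 0 0 1; 0 0 0 0 1"

```text
clock: 14.45
tcp_pos: [0.453, -0.1831, 0.0218]
orientation: [1.709, 2.635, 0.001]
contact_force: [0.8, 0.1, -0.4]
grip_width: 0.0855
```

```bash
python3 gv2.py p2
```

```text
t 14.45 tcp [ 0.453  -0.1831  0.0218] ytool hd 24.1 track xy mm [-202.1 -215.6] F [ 0.8  0.1 -0.4] w 0.0855 tilt [ 0.001 -0.    -1.   ] j7 0.32
```

View pics/p2scene.png

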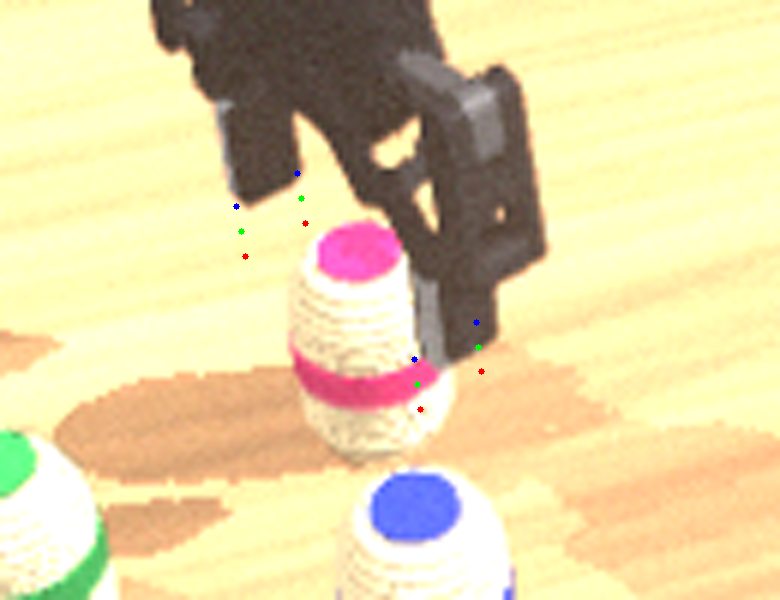

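Emit:
carry_out:
  series: "0 0 1.5 0 1; 0 0 1 0 1; 0 0 0.8 0 1; 0 0 0 0 1; 0 0 0 0 1"

```text
clock: 15.18
tcp_pos: [0.4524, -0.1829, -0.0121]
orientation: [1.709, 2.636, 0.0]
contact_force: [0.3, 0.8, 0.1]
grip_width: 0.0851
```

Emit:
carry_out:
  series: "0 0 0 0 0.6; 0 0 0 0 0.4; 0 0 0 0 0.3; 0 0 0 0 0.2; 0 0 0 0 0.2; 0 0 0 0 0.2"
  grip_force: 25

```text
clock: 15.92
tcp_pos: [0.4524, -0.1831, -0.0117]
orientation: [1.709, 2.635, -0.0]
contact_force: [-2.0, 0.2, 5.7]
grip_width: 0.0452
```

```bash
python3 gv2.py p3
```

```text
t 15.93 tcp [ 0.4524 -0.1831 -0.0117] ytool hd 24.1 track xy mm [-202.7 -215.3] F [-2.   0.2  5.7] w 0.0452 tilt [ 0. -0. -1.] j7 0.28
```

View pics/p3scene.png

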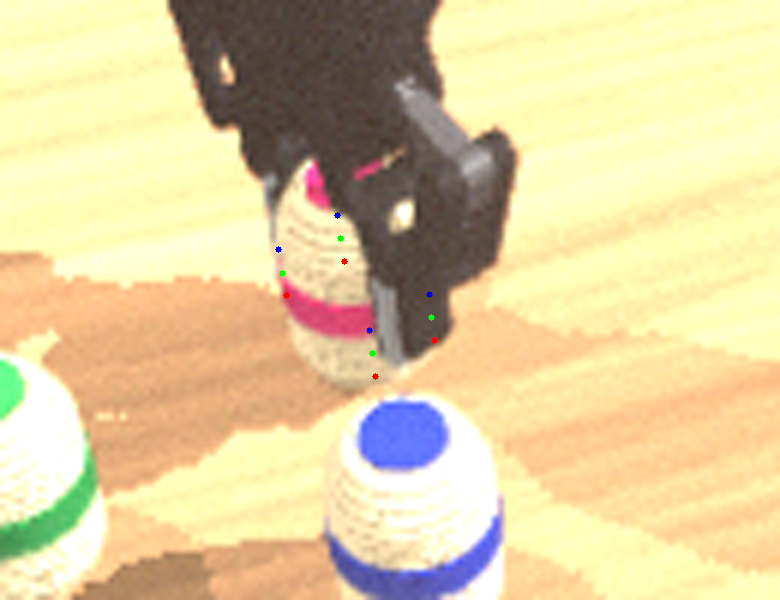

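Toy gripped upright at 45.2 mm. Lift and carry.

Emit:
carry_out:
  series: "0 0 -2 0 0.2; 0 0 -4 0 0.2; 0 0 -4 0 0.2; 0 0 0 0 0.2"

```text
clock: 16.52
tcp_pos: [0.4543, -0.1837, 0.0904]
orientation: [1.707, 2.631, 0.001]
contact_force: [-0.2, -1.2, -0.6]
grip_width: 0.0456
```

Run:
```python
from h import *
plan(T(-.001,.005),.088,24.3,8,.2)
```

```text
t 16.52 tcp [ 0.4543 -0.1837  0.0904] ytool hd 24.0 track xy mm [-201.1 -216.6] F [-0.2 -1.2 -0.6] w 0.0456 tilt [ 0.005 -0.002 -1.   ] j7 0.41
D [ 0.0912  0.2843 -0.0024] dyaw(tool) -0.004
2.78 2.49 0.03 -0.0006 0.2; 2.78 2.49 0.03 -0.0006 0.2; 2.78 2.49 0.03 -0.0006 0.2; 2.78 2.49 0.03 -0.0006 0.2; 2.78 2.50 0.03 -0.0006 0.2; 2.77 2.50 0.03 -0.0006 0.2; 2.77 2.50 0.03 -0.0006 0.2; 2.77 2.50 0.03 -0.0006 0.2
```

Emit:
carry_out:
  series: "2 2 0 0 0.2; 2.8 2.5 0 0 0.2; 2.8 2.5 0 0 0.2; 2.8 2.5 0 0 0.2; 2.8 2.5 0 0 0.2; 2.8 2.5 0 0 0.2; 2.8 2.5 0 0 0.2; 2.8 2.5 0 0 0.2"

```text
clock: 17.52
tcp_pos: [0.5416, 0.0945, 0.0864]
orientation: [-1.709, -2.635, 0.002]
contact_force: [-0.5, 0.2, -1.1]
grip_width: 0.0453
```

Emit:
carry_out:
  series: "0.5 0.5 0 0 0.2; 0 0 0 0 0.2; 0 0 0 0 0.2"

```text
clock: 17.9
tcp_pos: [0.5441, 0.0985, 0.0872]
orientation: [-1.712, -2.634, 0.003]
contact_force: [0.0, 1.1, -1.0]
grip_width: 0.0452
```

```bash
python3 - <<'E'
from h import *
plan(T(-.001,.005),.04,24.3,1,.2)
E
python3 gv2.py q1
```

```text
t 17.9 tcp [0.5441 0.0985 0.0872] ytool hd 24.0 track xy mm [-3.1  3.6] F [ 0.   1.1 -1. ] w 0.0452 tilt [-0.001 -0.001 -1.   ] j7 -0.19
D [ 0.0014  0.0021 -0.0472] dyaw(tool) -0.006
0.14 0.22 4.72 -0.0059 0.2
t 17.9 tcp [0.5441 0.0985 0.0872] ytool hd 24.0 track xy mm [-3.1  3.6] F [ 0.   1.1 -1. ] w 0.0452 tilt [-0.001 -0.001 -1.   ] j7 -0.19
```

View pics/q1scene.png

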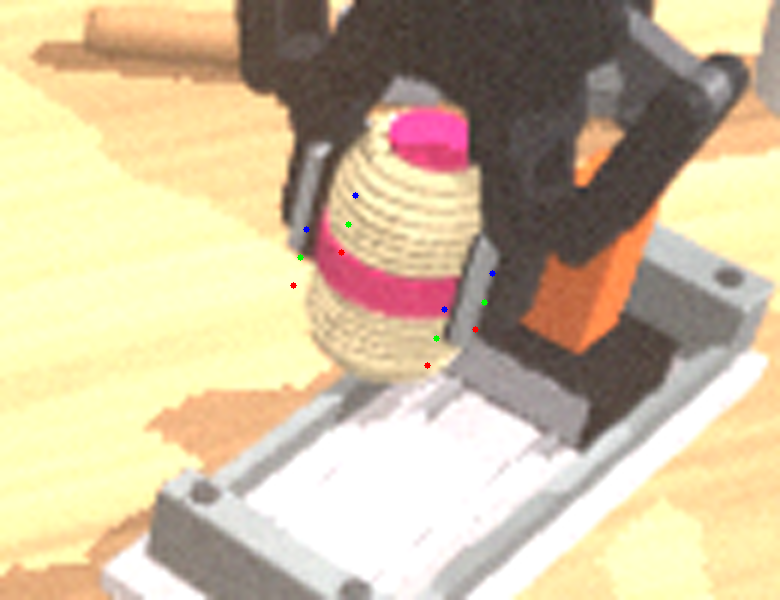

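Emit:
carry_out:
  series: "0.1 0.2 0 0 0.2; 0 0 2 0 0.2; 0 0 2 0 0.2; 0 0 2 0 0.2; 0 0 0 0 0.2; 0 0 0 0 0.2"

```text
clock: 18.75
tcp_pos: [0.5463, 0.1024, 0.0278]
orientation: [-1.709, -2.636, -0.0]
contact_force: [0.8, -0.7, -0.6]
grip_width: 0.0454
```

```bash
python3 - <<'E'
from h import *
plan(T(-.001,.005),-.001,24.3,1,.2)
E
python3 gv2.py q2
```

```text
t 18.75 tcp [0.5463 0.1024 0.0278] ytool hd 24.1 track xy mm [0.4 6.3] F [ 0.8 -0.7 -0.6] w 0.0454 tilt [-0.  0. -1.] j7 -0.25
D [-0.0007 -0.0017 -0.0288] dyaw(tool) -0.004
-0.13 -0.14 2.88 -0.0038 0.2
t 18.75 tcp [0.5463 0.1024 0.0278] ytool hd 24.1 track xy mm [0.4 6.3] F [ 0.8 -0.7 -0.6] w 0.0454 tilt [-0.  0. -1.] j7 -0.25
```

View pics/q2scene.png

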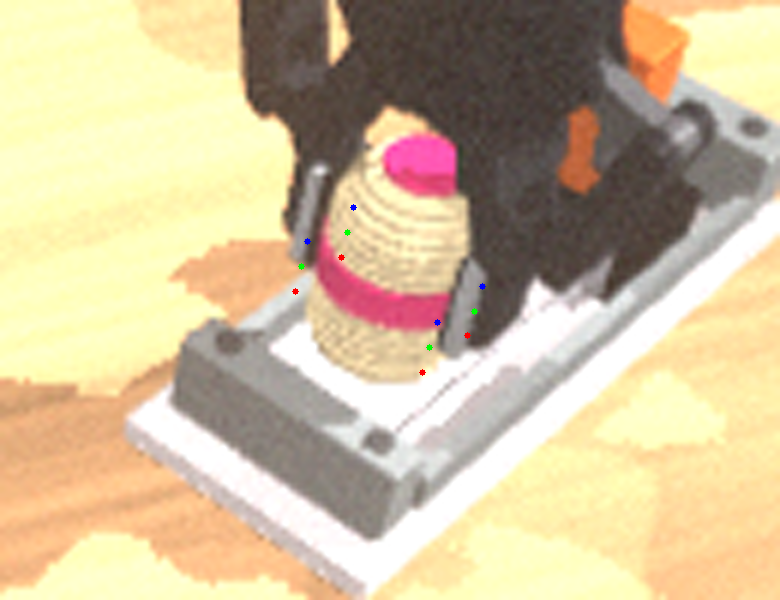

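View pics/q2top.png

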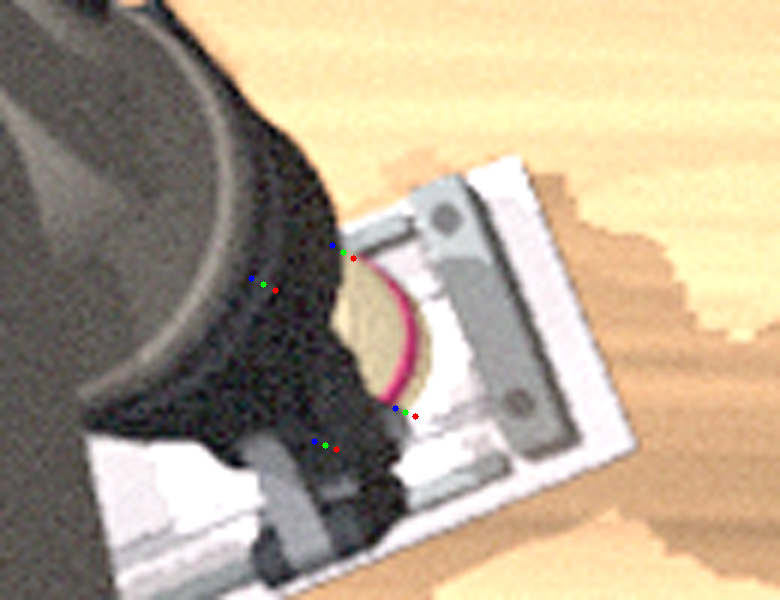

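Emit:
carry_out:
  series: "-0.1 -0.1 1 0 0.2; 0 0 1 0 0.2; 0 0 0.5 0 0.2; 0 0 0 0 0.2; 0 0 0 0 0.2"

```text
clock: 19.48
tcp_pos: [0.5458, 0.1009, 0.003]
orientation: [1.709, 2.636, 0.0]
contact_force: [0.1, -0.3, -1.2]
grip_width: 0.0456
```

Emit:
carry_out:
  series: "0 0 0.2 0 0.2; 0 0 0.1 0 0.2; 0 0 0 0 0.2; 0 0 0 0 0.2"

```text
clock: 19.98
tcp_pos: [0.5457, 0.1008, -0.0001]
orientation: [1.71, 2.636, 0.0]
contact_force: [-0.2, -0.7, -1.3]
grip_width: 0.0452
```

```bash
python3 gv2.py q3
```

```text
t 19.98 tcp [ 5.457e-01  1.008e-01 -1.000e-04] ytool hd 24.1 track xy mm [-0.8  5.1] F [-0.2 -0.7 -1.3] w 0.0452 tilt [ 0. -0. -1.] j7 -0.28
```

View pics/q3scene.png

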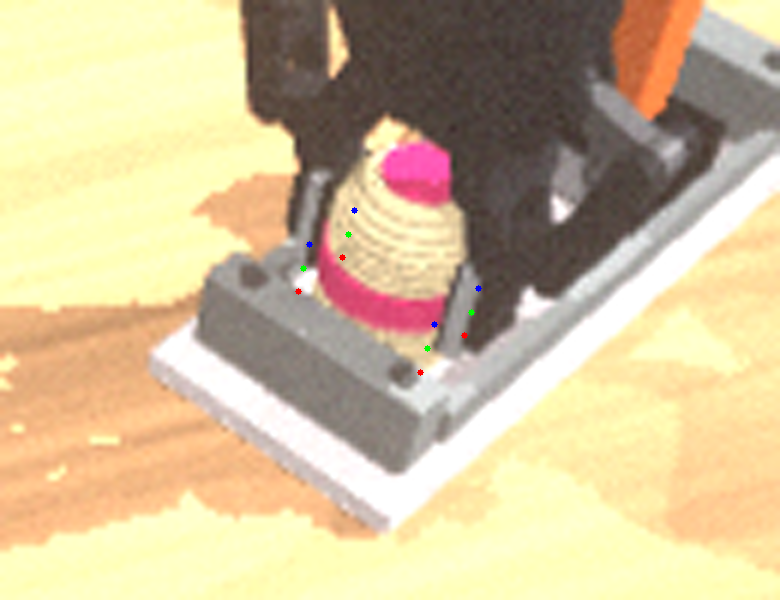

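View pics/q3top.png

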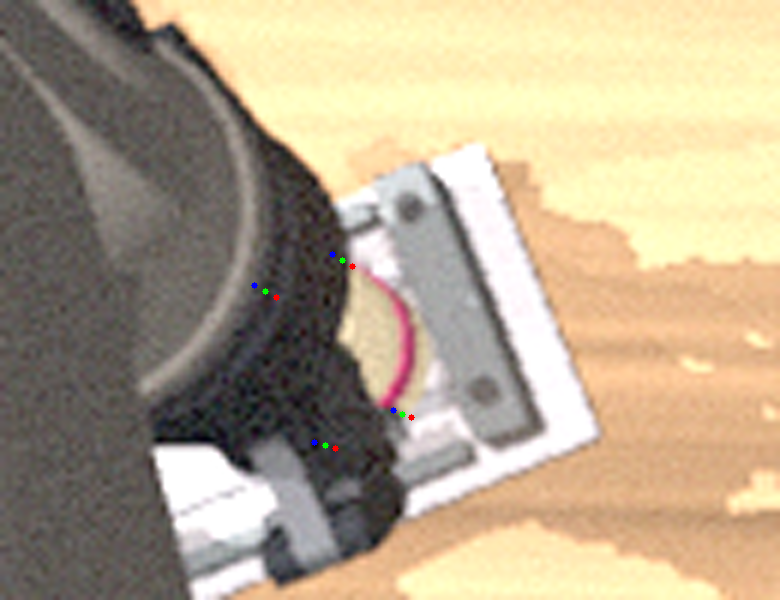

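Emit:
carry_out:
  series: "0 0 0.1 0 0.2; 0 0 0 0 0.2; 0 0 0 0 0.2"

```text
clock: 20.45
tcp_pos: [0.5456, 0.1008, -0.0011]
orientation: [1.709, 2.636, 0.0]
contact_force: [-0.2, 0.2, -0.2]
grip_width: 0.0454
```

Emit:
carry_out:
  series: "0 0 0.1 0 0.2; 0 0 0 0 0.2; 0 0 0 0 0.2"

```text
clock: 20.82
tcp_pos: [0.5457, 0.1008, -0.0017]
orientation: [1.709, 2.635, -0.0]
contact_force: [-0.7, -0.1, 5.5]
grip_width: 0.0457
```

Bed contact (5.5 N) at the expected height. Release and lift.

Emit:
carry_out:
  series: "0 0 0 0 0.6; 0 0 0 0 0.8; 0 0 0 0 0.9; 0 0 0 0 0.9; 0 0 -2 0 0.9; 0 0 -4 0 0.9; 0 0 -4 0 0.9; 0 0 -4 0 0.9"

```text
clock: 21.82
tcp_pos: [0.5457, 0.101, 0.1406]
orientation: [1.709, 2.635, 0.001]
contact_force: [-0.0, 0.1, 0.1]
grip_width: 0.077
```

Emit:
carry_out:
  series: "4 0 0 0 0.9; 4 0 0 0 0.9; 3 0 0 0 0.9; 0 0 0 0 0.9; 0 0 0 0 0.9"

```text
clock: 22.45
tcp_pos: [0.5013, 0.2005, 0.1387]
orientation: [1.71, 2.634, 0.0]
contact_force: [0.6, 0.2, -0.6]
grip_width: 0.0769
```

```bash
python3 ov.py .5485 .0965 114.3 o4 .110
python3 - <<'E'
from h import *
plan(T(-.001,.122),.03,24.3,1,.6)
E
```

```text
t 22.55 tcp [0.5014 0.1998 0.1382] ytool hd 23.9 track xy mm [ -0.4 113.6] F [ 0.9 -0.3 -0.2] w 0.0767 tilt [ 0.    -0.001 -1.   ] j7 -0.36
D [-0.0041  0.0074 -0.1082] dyaw(tool) -0.006
0.85 -0.07 10.82 -0.0062 0.6
```

View pics/o4_scene.png

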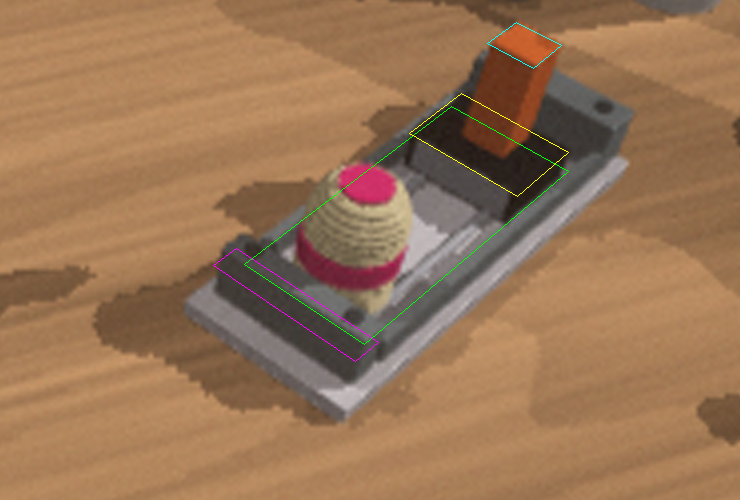

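View pics/o4_top.png

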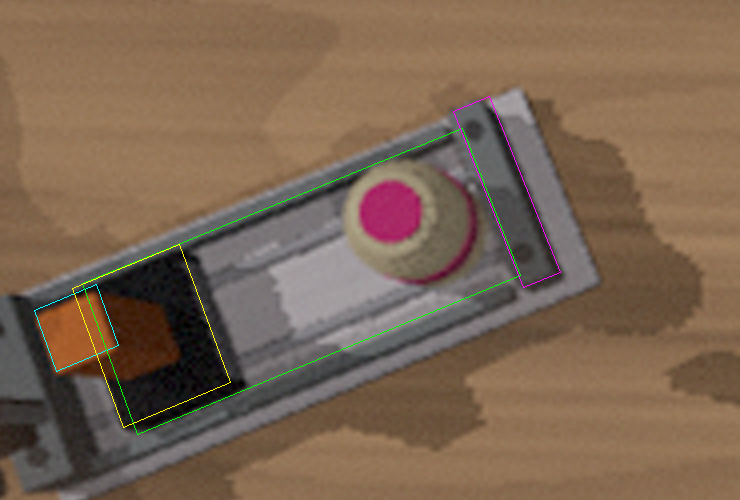

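The toy stands upright on the bed by the end stop (plug ~(367,185) in the scene crop) and the follower is still fully back. Regripping the post.

Emit:
carry_out:
  series: "0.8 0 0 0 0.8; 0 0 3 0 0.8; 0 0 3 0 0.8; 0 0 3 0 0.8; 0 0 1.5 0 0.8; 0 0 0 0 0.8; 0 0 0 0 0.8"

```text
clock: 23.42
tcp_pos: [0.4982, 0.2091, 0.0339]
orientation: [1.709, 2.635, 0.002]
contact_force: [0.3, -0.0, 0.2]
grip_width: 0.0684
```

```bash
python3 gv2.py u1
```

```text
t 23.43 tcp [0.4982 0.2091 0.0339] ytool hd 24.1 track xy mm [  0.5 123.3] F [ 0.3 -0.   0.2] w 0.0684 tilt [ 0.001  0.001 -1.   ] j7 -0.49
```

View pics/u1scene.png

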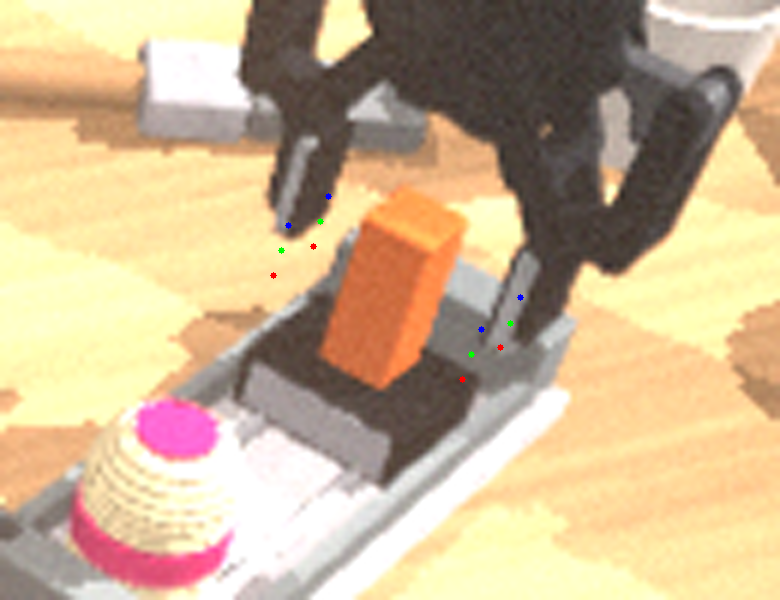

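Emit:
carry_out:
  series: "-0.1 -0.1 0.6 0 0.6; 0 0 0 0 0.4; 0 0 0 0 0; 0 0 0 0 0; 0 0 0 0 0; 0 0 0 0 0"
  grip_force: 50

```text
clock: 24.28
tcp_pos: [0.4972, 0.2071, 0.027]
orientation: [1.709, 2.636, 0.0]
contact_force: [1.0, -0.9, -0.3]
grip_width: 0.0235
```

Emit:
carry_out:
  series: "-0.6 0 0 0 0; -1.2 0 0 0 0; -1.2 0 0 0 0; -1.2 0 0 0 0; -1 0 0 0 0; -0.6 0 0 0 0; 0 0 0 0 0"

```text
clock: 25.15
tcp_pos: [0.5223, 0.1521, 0.027]
orientation: [1.711, 2.632, -0.001]
contact_force: [5.4, -2.5, -1.9]
grip_width: 0.0235
```

```bash
python3 gv2.py u2
```

```text
t 25.15 tcp [0.5223 0.1521 0.027 ] ytool hd 24.0 track xy mm [-1.  61.5] F [ 5.4 -2.5 -1.9] w 0.0235 tilt [ 0.002 -0.001 -1.   ] j7 -0.38
```

View pics/u2scene.png

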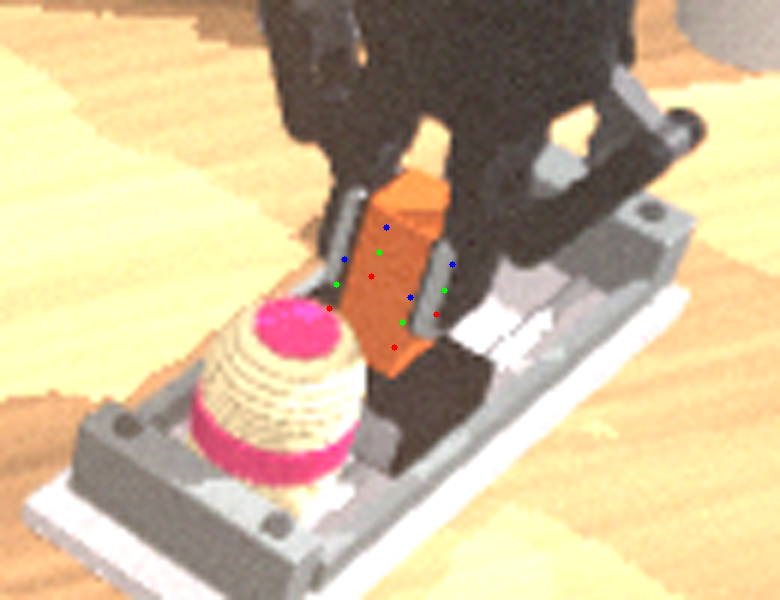

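Follower is past the catch and about 9 mm short of the toy. Ease closer, then release.

Emit:
carry_out:
  series: "-0.3 0 0 0 0; -0.3 0 0 0 0; -0.1 0 0 0 0; 0 0 0 0 0; 0 0 0 0 0.5; 0 0 0 0 0.6; 0 0 0 0 0.7; 0 0 0 0 0.7"

```text
clock: 26.25
tcp_pos: [0.5232, 0.1479, 0.0268]
orientation: [-1.709, -2.636, 0.0]
contact_force: [-0.4, -0.1, -0.3]
grip_width: 0.0598
```

Emit:
carry_out:
  series: "0 0 0 0 0.7; 0 0 -2 0 0.7; 0 0 -4 0 0.7; 0 0 -4 0 0.7; 2 0 -3 0 0.7; 5 0 -2 0 0.7; 5 0 0 0 0.7; 0 0 0 0 0.7"

```text
clock: 27.25
tcp_pos: [0.4723, 0.2624, 0.1792]
orientation: [-1.699, -2.642, -0.006]
contact_force: [1.2, -0.2, -0.1]
grip_width: 0.0598
```

```bash
python3 ov.py .5485 .0965 114.3 o5 .036
python3 - <<'E'
from h import *
state()
E
```

```text
t 27.35 tcp [0.4745 0.2577 0.1779] ytool hd 24.2 track xy mm [ -1.1 177.4] F [ 1.1 -0.6 -0.1] w 0.0596 tilt [ 0.001 -0.    -1.   ] j7 -0.45
```

View pics/o5_scene.png

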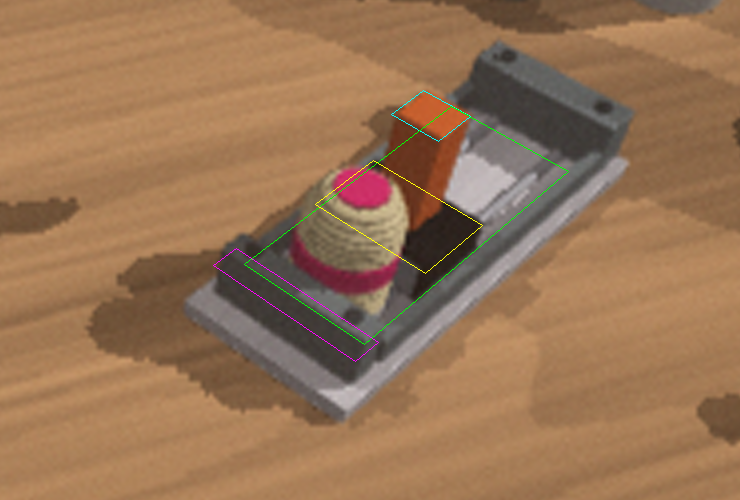

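View pics/o5_top.png

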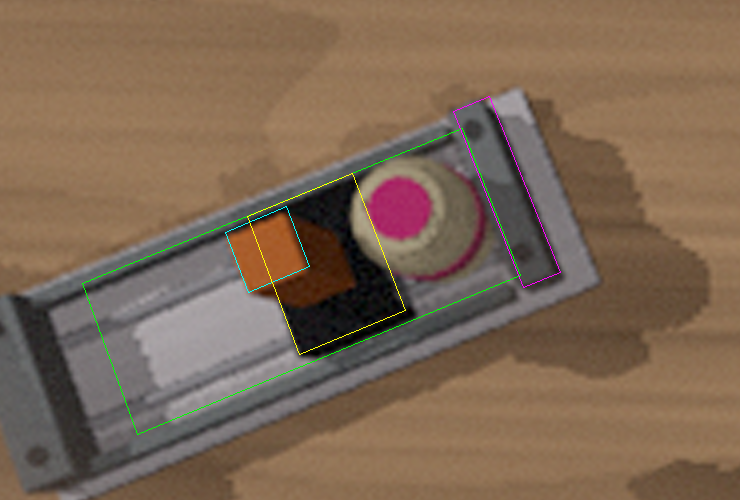

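Emit:
carry_out:
  series: "0 0 0 0 0.7; 0 0 0 0 0.7; 0 0 0 0 0.7; 0 0 0 0 0.7; 0 0 0 0 0.7; 0 0 0 0 0.7"

```text
clock: 28.1
tcp_pos: [0.4746, 0.2575, 0.1769]
orientation: [-1.709, -2.636, 0.0]
contact_force: [-0.1, 0.2, 0.1]
grip_width: 0.0599
```

Run:
```python
from h import *
np.set_printoptions(precision=4,suppress=True)
a=shot('scene','f1s');b=shot('top','f1t')
for q in('follower_grip','toy_pink','track_seat'):
    A=spotter.mark_of(a,q);B=spotter.mark_of(b,q)
    if A and B:
        X=tri([(a,A[0]['uv']),(b,B[0]['uv'])]);d=X[:2]-S;print(q,X,'track',d@XT*1000,d@YT*1000,A[0]['confidence'],B[0]['confidence'])
im=cv2.imread('pics/f1s.png')[130:250,330:480];cv2.imwrite('pics/f1c.png',cv2.resize(im,None,fx=5,fy=5,interpolation=2))
```

```text
follower_grip [0.5271 0.1424 0.0717] track -0.5871850847356079 50.59972099775103 0.73 0.69
toy_pink [0.5494 0.0993 0.0091] track 1.9908286335004957 2.1836382511948647 0.91 0.74
track_seat [0.5532 0.0984 0.0126] track 5.085473628486949 -0.2282052046568921 0.69 0.63
```

View pics/f1c.png

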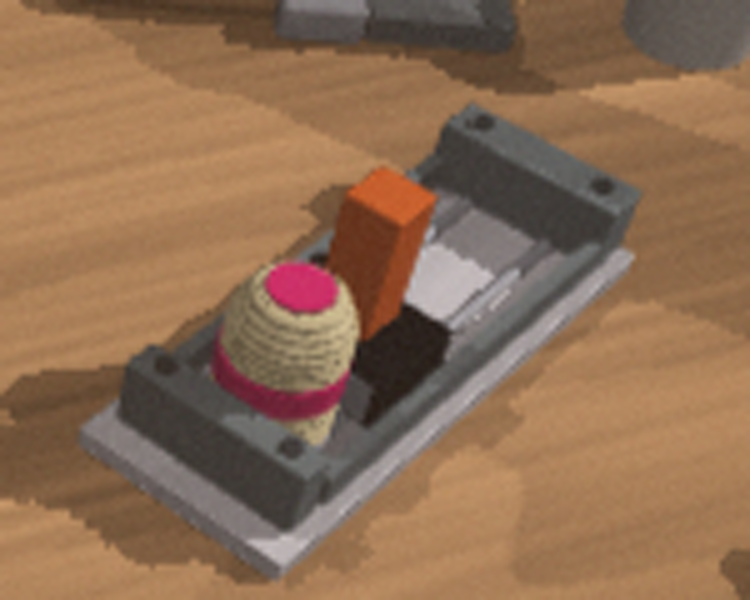

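```bash
python3 -c "
from bench import r
print(r.hand_in())"
```

```text
the job is handed in; nothing more can be done
None
```

The track is loaded: the pink-banded body stands upright against the end stop with the follower closed on it. I handed the job in at about 28 s of the 67 s allowed.

**What I did:**
1. I gripped the orange post and pulled the follower fully back. It stayed open after I let go, and the post sat on the 0.110 overlay in the camera view.
2. I stood the pink-banded body upright on the bed, about 5 mm short of its seat point. It touched the bed with about 5 N.
3. I regripped the post and brought the follower forward off its catch to just short of the body. I then released it to close by itself and moved the arm clear.

**Last checks, about 2 s after release:**
- **Body:** it stands upright against the end stop, and the pictures show nothing else disturbed.
- **Follower:** the post matches the 0.036 overlay in both views. The networks give about 0.037–0.039.
- **Forces:** the readings at the end of each move stayed at about 10 N or less, and the last ones were about zero.

**What disagreed:**
- **Fingertip height:** the cameras showed the fingertips about 35 mm higher than the reported TCP and `r.tip_reach` imply. My first grip on the post was too shallow because of this. I lowered in small steps with no contact force and worked from the pictures from then on.
- **Seat position:** the networks put `track_seat` about 5 mm across the track from my overlay fit. I used the overlay fit, and the post grips centred on it with little sideways force.
- **Body position:** the networks put the body about 2 mm from its nominal seat along the track, which is within their error.

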